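Pack the oil cans spout to the window and roll the carton's glued seam

TASK

Pack every oil can on the bench into the carton, standing in one row with each spout end at the side that has the window so that the batch labels can be read through it. Then fold the plain inner flap shut, fold the outer flap (on the window side, its glue strip marked by two printed lines) down over it, and with the hand roller press the seam between the lines firmly, slowly (about 3 cm a second) and in one straight line from the end of the carton nearest the robot to the far end. Stand the roller back on its rubber mat, and leave the other things on the bench alone.

Things in the scene. Friction and masses are not known exactly. Their poses are not given: they have to be found in the camera images.
- carton: Brown carton fixed to the bench, open on top, 286 mm long (its x, roughly away from the robot, -x end nearest it) x 144 mm wide (y); floor and walls 5 mm thick, inside 276 x 134 mm. Origin: centre of the underside. +y (window) wall 134 mm high, other walls 128 mm. Up to four cans stand in it in a row along x, each crosswise (can x along carton +y), 66 mm from one to the next.
- window (a point): Centre of the window in the carton's +y side wall, 200 mm long, 35 to 95 mm up.
- inner_flap (a joint): Plain inner flap, 284 x 85 x 4 mm card, hinged on top of the carton's -y wall (axis along x, 69.5 mm from the middle, 128 mm up). 0 = shut (level, lying inwards, top 132 mm up); grows as it opens outwards: 1.57 upright, starts leaning out at 2.1 to 2.35. Its stiff crease (0.05 N m) keeps it as left; push it over from outside with the fingers, then press it down.
- outer_flap (a joint): Outer flap with the glue strip, 284 x 92 x 4 mm card, hinged on top of the window (+y) wall (axis 69.5 mm from the middle, 134 mm up). 0 = shut (top 138 mm up, overlapping the inner flap by 38 mm); opens outwards, starts and stays like the other. Gives a little when pressed.
- inner_edge (a point): Middle of the inner flap's free edge (moves with the flap).
- outer_edge (a point): Middle of the outer flap's free edge (moves with the flap).
- seam_near (a point): Near end of the roller's path, on the outer flap's top face, midway between the glue strip's two printed lines, 42 mm from the flap's near (-x) end and 19 mm in from its free edge. With the roller's foot point here its rear wheel is at the end of the seam. Moves with the flap; flap shut, it is 3.5 mm to the -y side of the carton's middle.
- seam_far (a point): The same at the far (+x) end of the seam, 200 mm from seam_near; the seam is the straight line through both.
- can1: Dark grey oil can (2 to 4 are present), 124 mm long (its x) x 58 mm wide, shoulders 78 mm up, 0.4 to 0.6 kg. Origin: centre of the underside. Handle bar on top along x, from x = -50 to +24 mm, 18 mm wide, 100 to 118 mm up, open below between posts at its ends. Spout with black cap, 32 mm wide, at x = +44 mm. Batch label on the +x end face.
- can1_spout (a point): Top of can1's cap, 44 mm from the middle towards its +x end, 106 mm up.
- can2: Another such can, the same as can1; may be absent.
- can2_spout (a point): Top of can2's cap, 44 mm from the middle towards its +x end, 106 mm up.
- can3: Another such can, the same as can1; may be absent.
- can3_spout (a point): Top of can3's cap, 44 mm from the middle towards its +x end, 106 mm up.
- can4: Another such can, the same as can1; may be absent.
- can4_spout (a point): Top of can4's cap, 44 mm from the middle towards its +x end, 106 mm up.
- roller: Hand pressing roller, 0.47 kg: two free rubber wheels (40 mm across, 36 mm wide, axles 64 mm apart) in line under a steel frame; wooden bar handle on top along its x, 100 mm long, 24 mm wide, 74 to 98 mm up (clear below down to 51 mm between posts 34 mm either side). Stands by itself, rolls along x. Origin: midway between the wheels, at their undersides.
- roller_foot (a point): The roller's origin, midway between the wheels' contact lines. In use the roller's x lies along the seam, the foot on the seam line; pressing takes more than 5 N, about 10 N is good.
- mat: Black rubber mat for the roller, 140 (x) x 80 x 4 mm, fixed to the bench. Origin at the centre of its underside. The roller stands lengthwise on it.
- grease_tin: Bystander: grease tin, 88 mm wide, 76 mm high. Leave it.
- tape_roll: Bystander: roll of brown paper tape lying flat, 100 mm wide, 48 mm high. Leave it.
- oil_bottle: Bystander: black oil bottle, 68 mm wide, 190 mm high. Leave it.
Mind the look-alikes: they are no part of the job. Leave any blue look-alike of the can4 alone. Leave any green look-alike of the can2 alone.

How it is judged:
By the outcome, as a careful person would: the job done as asked, in the order asked, and still so for the second after the job is handed in, with the robot touching nothing.
Of can1, can2, can3, can4 only 2 to 4 are there at a start; the rules pass over those that are not, and their reading is None.
At some moment in a run one of can1, can2, can3, can4 may be knocked a few centimetres aside while the robot is not near it.
It also fails if it takes over 210 s, if anything falls off the work surface, if the arm or the gripper's body presses on something with over 40 N, if the wrist force passes 120 N, or if a joint passes its speed limit or range.

ROBOT

A 6-joint arm with a two-finger parallel gripper is mounted at the origin on the work surface. World frame = base frame: x ahead of the robot, y to its left, z up, the work surface at z = 0. Lengths are in m, angles in rad, forces in N, time in s.
With the tool pointing down it reaches from about 0.4 to 0.825 m from the base axis. Payload 7 kg.
Tool frame: the origin (TCP) lies midway between the tips of the shut fingers; the grasp point (between the pads) lies 19 mm behind it; z points along the fingers, x is the direction in which the jaws open and shut, and the axes are right-handed (so a half turn about z gives the same grasp; the last joint's range is limited). The gripper opens to 85 mm and grips with 20 to 120 N. Pads are 22 mm wide; open, the fingers measure 114 mm over their backs; the gripper's body (76 mm by 85 mm) begins 54 mm behind the grasp point. The pads swing forward as they close: fully open they stand 13 mm farther back than shut.
Start: joints at [1.615, 0.359, 0.012, 0, -1.224, -0.288], TCP at [0.163, 0.655, 0.203] pointing down, gripper open.
Joint ranges: [-3.07, 3.07], [-1.43, 2.12], [-1.02, 1.25], [-3.03, 1.67], [-3.05, -0], [-3.03, 3.03]. Speed limits (rad/s): [2.39, 2.39, 3.01, 3.14, 3.14, 3.14].

INTERFACE

Orientations are given as a rotation vector (axis times angle).
In Python, from plant import env, vision, order gives the robot as it stands.
- The arm moves only by the shell command python3 -m jog 'ROWS' [FORCE]. ROWS is JSON, a list of rows, each a list of 7 numbers: the shift along the world's x, y, z in cm, then the turn, a rotation vector about the world's x, y, z in degrees, then the closure, from -1 (fully open) to 1 (shut), so that 0 is half open. In form: [[dx, dy, dz, wx, wy, wz, claw], ...]. A call has 1 to 5 rows; each row is the pose to reach, as a shift and turn from the pose measured when the call began; what a row does not reach only later rows make up. A row lasts 1/12 s, in which the tool goes at most 41.7 mm and 7.16 degrees, less where a joint would pass 70% of its speed; a pose out of reach is approached as far as the arm can. A call with a gripper value outside its range is refused whole. The fingers move at their own pace and stop on an object; FORCE is the grip in N (left out, the last holds). Time passes only in rows, so rows that repeat a pose let the fingers close. It gives the time, the measured TCP pose, the force and the opening at its end, in the units of the state.
- env.state(): the state, without advancing time (a new reading comes with each control period).
- vision.get_image(name): name is "side" or "top" or "wrist"; returns (picture, depth): 420x560x3 uint8, blue, green, red; 420x560 float32, m along the optical axis (not along the pixel's ray), 0 where there is no reading.
- vision.calibration(name): a dict with "fov_y" (degrees; the focal length in pixels is half the picture's height over the tangent of half this angle, whatever the lens; pixels are square), "cx", "cy" (the principal point, pixels), "R" (3x3) and "t" (3): a world point X has camera coordinates R X + t. Camera axes: x right, y down, z forward; pixel columns grow to the right and rows downward; lengths in m; the calibration is good to about 2 mm. A picture is of the moment at which its call begins: read the wrist's pose just before it. calibration takes no time and is no camera call; for the wrist camera it gives the pose at the moment of the call.
- order.close_job(): hands the job in, once; it reports no verdict.
The state is a dict: "time": time; "joints": joint angles; "joint_vel": joint speeds; "tau": joint torques, N m; "tool_pos": TCP position; "tcp_rot": TCP orientation; "force": force on the tool from outside, world axes, zero at the start; "wrist_torque": the same for the moment, N m; "grip_width": opening from 0.0 (shut) to 1.0 (fully open).
Only numpy, scipy, OpenCV 4.12 (cv2) and the standard library are available. Lean on these libraries where they do the work, as an engineer would, in place of code of your own. Each camera call takes 0.05 s, during which the arm holds its last target.

## Working session

There is one attempt and no reset: what is moved stays moved. The work goes in short steps, Python scripts to look and compute and a shell command to move; the robot and the scene stay as the last step left them, time stands still between calls to the robot, and variables do not carry over. Pictures are saved under pics/ and viewed, and the job is handed in when it is done.

```bash
ls; mkdir -p pics
python3 - <<'E'
from plant import env, vision, order
import cv2
s=env.state(); print({k:(v if not hasattr(v,'__len__') else [round(float(x),3) for x in v]) for k,v in s.items()})
for n in ["side","top","wrist"]:
    im,d=vision.get_image(n); cv2.imwrite(f"pics/a_{n}.png",im)
    c=vision.calibration(n); print(n,c)
E
```

```text
pics
{'time': 0.0, 'joints': [1.615, 0.359, 0.011, -0.0, -1.224, -0.288], 'joint_vel': [-0.001, -0.002, 0.0, 0.001, 0.001, -0.002], 'tau': [-0.0, -58.333, 29.342, 6.937, -0.006, 0.0], 'tool_pos': [0.163, 0.655, 0.202], 'tcp_rot': [1.934, -2.474, 0.002], 'force': [0.229, -0.304, -0.46], 'wrist_torque': [-0.001, -0.015, 0.009], 'grip_width': 1.0014654867592752}
side {'fov_y': 46.522724717088316, 'cx': 282.9569694639072, 'cy': 200.84041498595417, 'R': array([[ 0.70777556, -0.7061246 , -0.02101908],
       [-0.48573553, -0.46483595, -0.74026248],
       [ 0.51294712,  0.5341494 , -0.67198933]]), 't': array([-0.30740617,  0.39567603,  1.26617279])}
top {'fov_y': 55.31147592911142, 'cx': 281.3349303921059, 'cy': 209.23038136810487, 'R': array([[ 0.02801832, -0.99955763,  0.00997596],
       [-0.98100624, -0.02941188, -0.1917334 ],
       [ 0.19194199, -0.00441443, -0.98139634]]), 't': array([0.07701042, 0.52545988, 1.1330954 ])}
wrist {'fov_y': 61.33922632735016, 'cx': 277.92804417198164, 'cy': 209.17211737223133, 'R': array([[-0.24129096, -0.97045203,  0.00123432],
       [-0.92781392,  0.23106202,  0.29286801],
       [-0.28449956,  0.06952118, -0.95615208]]), 't': array([ 0.67372905, -0.03825334,  0.37926243])}
```

View pics/a_side.png

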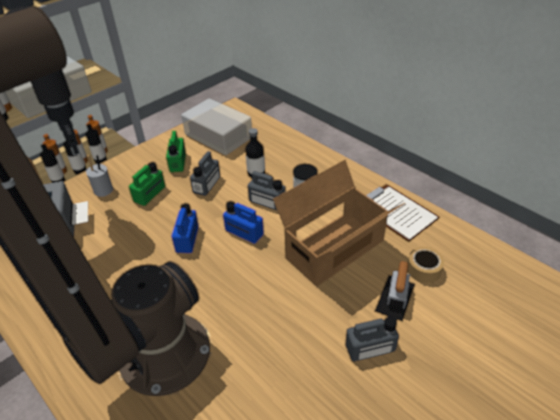

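View pics/a_top.png

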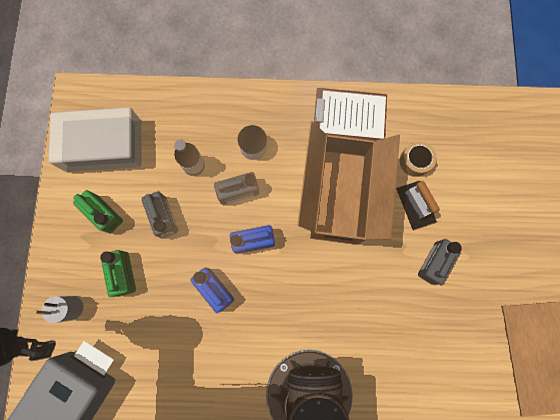

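View pics/a_wrist.png

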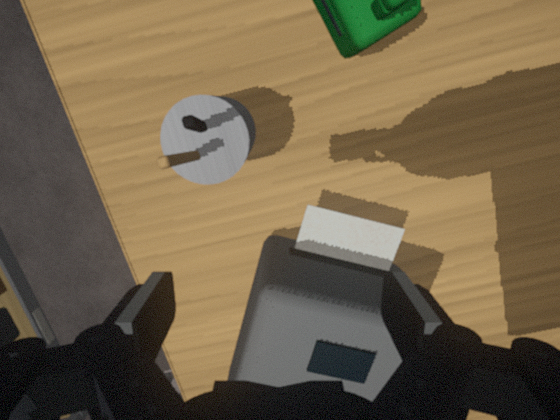

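```bash
cat > h.py <<'E'
from plant import env, vision, order
import cv2, numpy as np
from scipy.spatial.transform import Rotation as Ro
def cal(n):
    c=vision.calibration(n); f=210/np.tan(np.radians(c["fov_y"]/2)); return c,f
def shot(n):
    c,f=cal(n); im,d=vision.get_image(n)
    v,u=np.mgrid[0:420,0:560]
    P=np.stack([(u-c["cx"])/f*d,(v-c["cy"])/f*d,d],-1)
    W=(P-c["t"])@c["R"]; W[d==0]=np.nan
    return im,d,W
def proj(n,X,c=None):
    c0,f=cal(n); c=c or c0
    p=np.asarray(X)@c["R"].T+c["t"]; return np.stack([p[...,0]/p[...,2]*f+c["cx"],p[...,1]/p[...,2]*f+c["cy"]],-1)
def ray(n,uv,z):
    c,f=cal(n); d=np.array([(uv[0]-c["cx"])/f,(uv[1]-c["cy"])/f,1])@c["R"]; C=-c["t"]@c["R"]
    return C+d*(z-C[2])/d[2]
def crop(im,u0,u1,v0,v1,name,W=760):
    a=im[v0:v1,u0:u1]; k=min(W/(u1-u0),590/(v1-v0)); cv2.imwrite("pics/"+name,cv2.resize(a,None,fx=k,fy=k,interpolation=cv2.INTER_CUBIC))
def st():
    s=env.state(); R=Ro.from_rotvec(s["tcp_rot"]).as_matrix()
    print("t",round(s["time"],2),"pos",np.round(s["tool_pos"],4),"jawx",np.round(R[:,0],3),"z",np.round(R[:,2],3),"F",np.round(s["force"],1),"w",round(s["grip_width"],3),"q",np.round(s["joints"],2))
E
python3 - <<'E'
from h import *
im,d,W=shot("top"); np.savez("top0.npz",im=im,W=W)
crop(im,60,280,110,320,"b_top_l.png"); crop(im,290,490,80,290,"b_top_r.png")
ims,ds,Ws=shot("side"); crop(ims,120,430,120,370,"b_side.png")
np.savez("side0.npz",im=ims,W=Ws)
E
```

```text
(no output)
```

View pics/b_top_l.png

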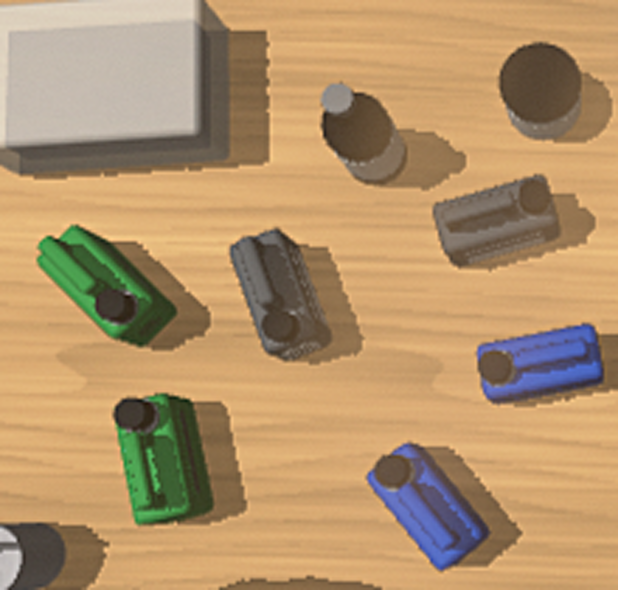

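View pics/b_top_r.png

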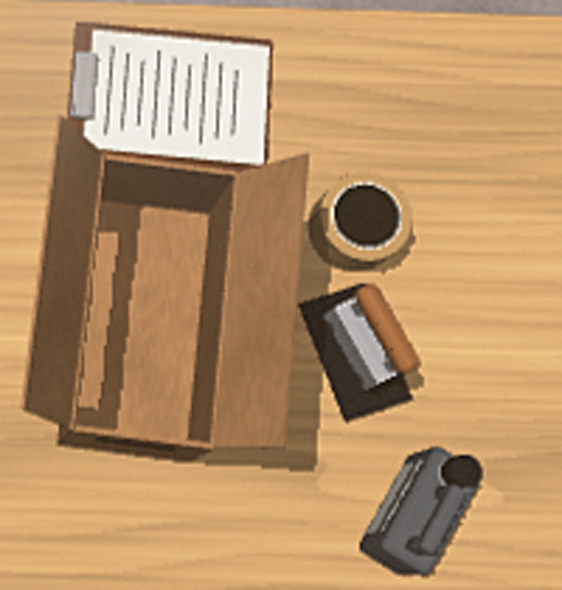

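View pics/b_side.png

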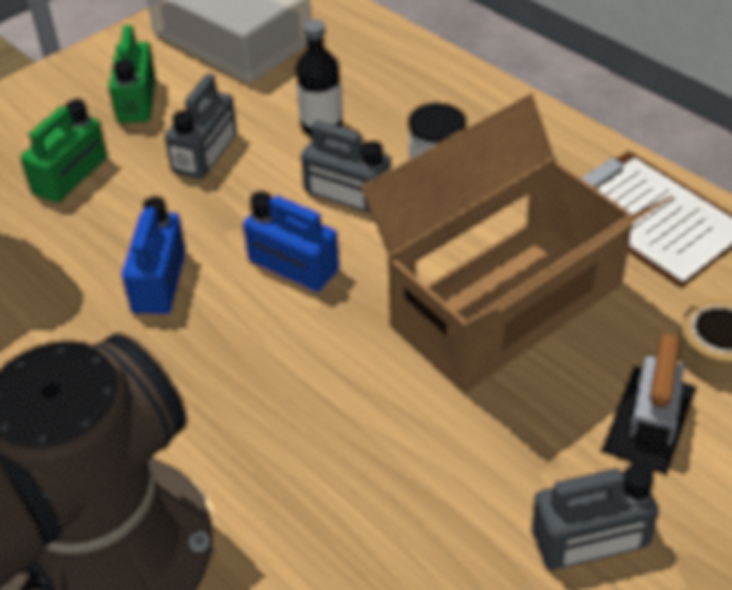

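```bash
cat > cans.py <<'E'
from h import *
def cans(im,W,regs):
    out=[]
    for (u0,u1,v0,v1) in regs:
        w=W[v0:v1,u0:u1]; I=im[v0:v1,u0:u1].astype(int)
        z=w[...,2]
        hi=(z>0.094)&(z<0.125)
        p=w[hi][:,:2]; zz=w[hi][:,2]
        # handle: z>0.112
        hd=w[(z>0.1125)&(z<0.126)][:,:2]
        cp=w[(z>0.095)&(z<0.1115)]; 
        (cx,cy),(a,b),ang=cv2.minAreaRect(hd.astype(np.float32)*1000)
        box=cv2.boxPoints(((cx,cy),(a,b),ang)); 
        e=box[1]-box[0] if np.linalg.norm(box[1]-box[0])>np.linalg.norm(box[2]-box[1]) else box[2]-box[1]
        e/=np.linalg.norm(e)
        h=np.array([cx,cy])
        t=(cp[:,:2]*1000-h)@e; sgn=1 if np.median(t[np.abs(t)>38])>0 else -1
        e=e*sgn; t=t*sgn
        cap=cp[:,:2][(t>38)]*1000; cc=cv2.minEnclosingCircle(cap.astype(np.float32))
        d=np.array(cc[0])-h
        body=w[(z>0.07)&(z<0.13)][:,:2].astype(np.float32)*1000
        (bx,by),(ba,bb),bang=cv2.minAreaRect(body)
        o=h+13*e
        print("handle",np.round(h,1),"dims",round(a,1),round(b,1),"n",len(hd),"cap",np.round(cc[0],1),round(cc[1],1),"handle yaw",round(np.degrees(np.arctan2(e[1],e[0])),1),"h->cap",round(np.hypot(*d),1),round(np.degrees(np.arctan2(d[1],d[0])),1),"body",round(bx,1),round(by,1),round(ba,1),round(bb,1),round(bang,1),"origin",np.round(o,1))
E
python3 - <<'E'
from cans import *
a=np.load("top0.npz"); cans(a["im"],a["W"],[(135,185,185,245),(208,265,165,210),(412,470,232,292)])
W=a["W"]
for n,(u,v) in dict(table=(300,280),mat=(0,0)).items(): print(n,W[v,u])
# carton: top view heights
r=W[130:245,300:405]; z=r[...,2]
print(np.nanmax(z), W[165,378],W[225,345])
E
```

```text
handle [508.7 456.7] dims 73.8 18.1 n 159 cap [458.5 433. ] 17.7 handle yaw -156.2 h->cap 55.5 -154.7 body 495.8 450.6 123.2 58.3 24.4 origin [496.8 451.5]
handle [583.9 227.6] dims 18.8 98.6 n 160 cap [597.2 185. ] 15.6 handle yaw -72.5 h->cap 44.7 -72.7 body 583.1 227.3 58.2 123.5 18.0 origin [587.8 215.2]
handle [ 373.6 -365.3] dims 18.2 80.6 n 169 cap [ 419.6 -393.8] 16.5 handle yaw -30.2 h->cap 54.1 -31.7 body 381.7 -370.1 58.3 123.6 60.2 origin [ 384.8 -371.9]
table [ 0.31978423  0.03019093 -0.00295922]
mat [ 1.80977065  1.67375161 -0.75279312]
0.2153952450163764 [ 0.6375944  -0.17229768  0.14562681] [ 0.48910887 -0.10390182  0.00258786]
```

Run:
```python
from h import *
a=np.load("top0.npz"); b=np.load("side0.npz")
c,f=cal("top"); print("Ctop",-c["t"]@c["R"]); c,f=cal("side"); print("Cside",-c["t"]@c["R"])
S=2000 # px per m ->0.5mm
img=np.zeros((1180//2*2//1,760,3),np.uint8)
x0,x1,y0,y1=0.38,0.76,-0.30,0.10
def draw(W,col):
    for p in W.reshape(-1,3):
        if not np.isfinite(p).all() : continue
        if x0<p[0]<x1 and y0<p[1]<y1 and p[2]>0.02:
            v=int((x1-p[0])*1500); u=int((y1-p[1])*1500)
            z=p[2]
            colr=(0,0,255) if 0.118<z<0.14 else ((0,255,0) if z<0.118 else (255,0,0))
            cv2.circle(img,(u,v),2,colr,-1)
draw(a["W"],None); cv2.imwrite("pics/c_plan.png",img[:600])
img[:]=0; draw(b["W"],None); cv2.imwrite("pics/c_plan_side.png",img[:600])
```

```text
Ctop [0.29583313 0.09743309 1.21199564]
Cside [-0.23971121 -0.70946805  1.13729733]
```

View pics/c_plan.png

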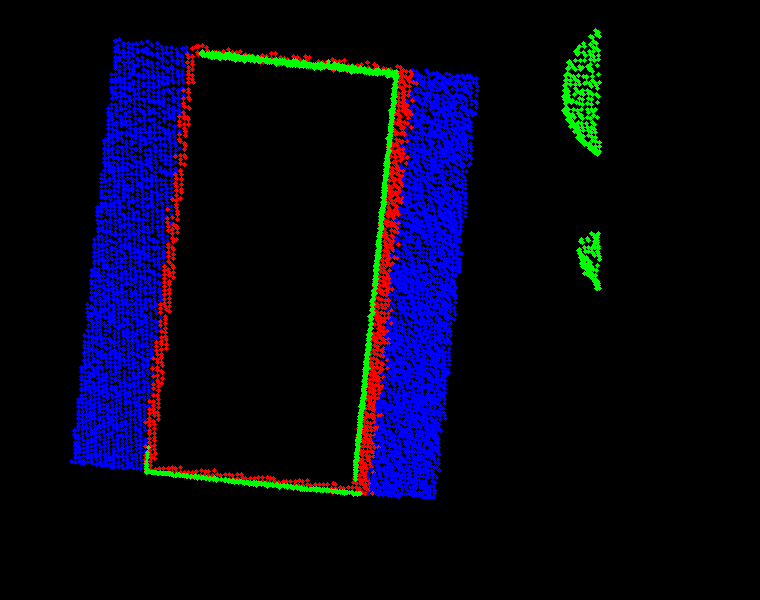

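View pics/c_plan_side.png

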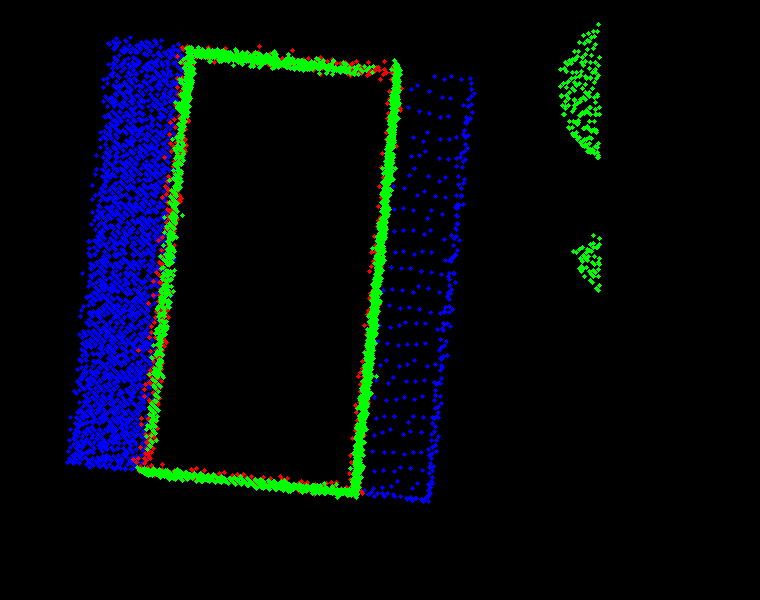

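Run:
```python
from h import *
def fl(P):
    P=P.astype(np.float32)*1000
    vx,vy,x,y=cv2.fitLine(P,cv2.DIST_HUBER,0,.01,.01).ravel(); return np.array([vx,vy]),np.array([x,y]),np.degrees(np.arctan2(vy,vx))
for nm in ["top","side"]:
    W=np.load(nm+"0.npz")["W"].reshape(-1,3); W=W[np.isfinite(W).all(1)]
    # prelim frame: 
    th=np.radians(-5.6); ex=np.array([np.cos(th),np.sin(th)]); ey=np.array([-ex[1],ex[0]])
    c0=np.array([0.580,-0.082])
    d=W[:,:2]-c0; X=d@ex; Y=d@ey; z=W[:,2]
    m=(z>.02)&(z<.112)
    for k,s in dict(xm=m&(abs(X+.1405)<.012)&(abs(Y)<.06),xp=m&(abs(X-.1405)<.012)&(abs(Y)<.06),ym=m&(abs(Y+.07)<.015)&(abs(X)<.125),yp=m&(abs(Y-.07)<.015)&(abs(X)<.125)).items():
        if s.sum()>20:
            v,p,a=fl(W[s][:,:2]); p=p/1000; dd=p-c0
            print(nm,k,s.sum(),"ang",round(a,2),"local",np.round([dd@ex*1000,dd@ey*1000],1))
    # flaps planes
    for k,s in dict(outer=(z>.145)&(Y>.072)&(Y<.16)&(abs(X)<.135),inner=(z>.14)&(Y<-.072)&(Y>-.16)&(abs(X)<.135)).items():
        P=np.c_[Y[s],z[s]]; v,p,a=fl(P); print(nm,k,"flap angle",a, p, "z max",np.percentile(z[s],99),"Yrange",Y[s].min(),Y[s].max())
    b=W[(abs(W[:,0]-.35)<.05)&(abs(W[:,1])<.1)]; print("table z",np.median(b[:,2]) if len(b) else None)
```

```text
top xm 185 ang 83.94 local [-142.5   15.1]
top xp 444 ang 84.22 local [138.5  -0.3]
top ym 494 ang -5.91 local [ -1.7 -68.5]
top outer flap angle 57.37746 [ 98.03834 181.37222] z max 0.21342793858480005 Yrange 0.07358420603049333 0.12099229214936437
top inner flap angle -53.746147 [-101.60133  170.2542 ] z max 0.19776236021347543 Yrange -0.12467275280610857 -0.07508589564788526
table z -0.00023447858290270176
side xm 575 ang 84.08 local [-142.5   -2.2]
side xp 436 ang 84.0 local [138.6  15. ]
side ym 1175 ang -5.95 local [ -4.3 -69.7]
side yp 528 ang -5.73 local [21.5 69.7]
side outer flap angle 57.615818 [ 99.424324 180.63042 ] z max 0.21564479667828693 Yrange 0.07263746212353316 0.12593395348199177
side inner flap angle -52.521584 [-105.59133  182.82056] z max 0.20295625534398595 Yrange -0.12217399185870284 -0.07369017216245963
table z 0.002802819845410648
```

```bash
python3 - <<'E'
from h import *
W=np.load("top0.npz")["W"]
for n,(u0,u1,v0,v1,lo,hi) in dict(bottle=(165,215,130,180,.05,.21),tin=(230,275,115,165,.05,.09),tape=(395,445,135,180,.03,.06),rollerbar=(395,445,175,235,.085,.115)).items():
    w=W[v0:v1,u0:u1].reshape(-1,3); w=w[(w[:,2]>lo)&(w[:,2]<hi)]
    print(n,cv2.minEnclosingCircle((w[:,:2]*1000).astype(np.float32)),cv2.minAreaRect((w[:,:2]*1000).astype(np.float32)),np.nanmax(w[:,2]))
E
python3 -m jog '[[3.4,-2,0,0,0,7,-1],[6.8,-4,0,0,0,14,-1],[10.1,-6,0,0,0,21,-1],[13.5,-8,0,0,0,28,-1],[16.9,-10.1,0,0,0,35,-1]]' 60
```

```text
bottle ((661.161865234375, 368.2587585449219), 34.01945495605469) ((658.4718627929688, 366.12030029296875), (58.919342041015625, 67.45121765136719), 35.29343795776367) 0.19520096322974098
tin ((730.9457397460938, 185.9838409423828), 44.81684494018555) ((729.5360717773438, 186.35763549804688), (86.37348937988281, 86.24527740478516), 19.645143508911133) 0.08291700051886318
tape ((699.62939453125, -325.7164306640625), 51.760833740234375) ((698.9984741210938, -325.5536804199219), (98.5708236694336, 100.02277374267578), 49.54528045654297) 0.05509805494989074
rollerbar ((564.526123046875, -327.0834655761719), 49.794166564941406) ((563.7049560546875, -325.6354675292969), (99.43246459960938, 23.88254165649414), 29.24568748474121) 0.10613905143258169
time: 0.67
tool_pos: [0.333, 0.5528, 0.2023]
tcp_rot: [2.595, -1.77, 0.001]
force: [-0.1, 0.8, -0.7]
grip_width: 1.003
```

```bash
python3 -m jog '[[3.4,-2,0,0,0,3,-1],[6.8,-4,0,0,0,3,-1],[10.1,-6,0,0,0,3,-1],[13.5,-8,0,0,0,3,-1],[16.8,-10,0,0,0,3,-1]]'
python3 -m jog '[[0,0,0,0,0,0,-1]]'
python3 - <<'E'
from h import *
st(); im,d,W=shot("wrist"); cv2.imwrite("pics/d_wrist.png",im); np.savez("w.npz",im=im,W=W)
c,f=cal("wrist"); print("C",-c["t"]@c["R"])
E
```

```text
time: 1.08
tool_pos: [0.5026, 0.4515, 0.2023]
tcp_rot: [2.641, -1.701, 0.001]
force: [0.0, 0.8, -0.2]
grip_width: 0.996
time: 1.17
tool_pos: [0.507, 0.4477, 0.2018]
tcp_rot: [2.636, -1.707, 0.003]
force: [-0.4, 0.6, -0.6]
grip_width: 1.0
t 1.17 pos [0.507  0.4477 0.2018] jawx [ 0.409 -0.912  0.002] z [ 0.001 -0.002 -1.   ] F [-0.4  0.6 -0.6] w 1.0 q [ 1.01  0.36  0.01  0.   -1.22  0.98]
C [0.57307283 0.47925785 0.37267733]
```

View pics/d_wrist.png

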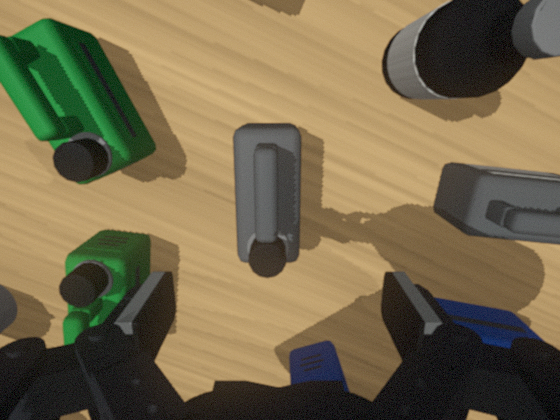

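Run:
```python
from cans import *
a=np.load("w.npz"); cans(a["im"],a["W"],[(225,310,115,285)])
cans(a["im"],a["W"],[(225,310,115,285)])
im,d,W=shot("top"); cans(im,W,[(135,185,185,245)])
```

```text
handle [507.3 457.8] dims 74.1 17.6 n 2180 cap [455.8 434.3] 15.9 handle yaw -155.9 h->cap 56.6 -155.5 body 496.5 452.8 121.6 57.9 24.4 origin [495.5 452.5]
handle [507.3 457.8] dims 74.1 17.6 n 2180 cap [455.8 434.3] 15.9 handle yaw -155.9 h->cap 56.6 -155.5 body 496.5 452.8 121.6 57.9 24.4 origin [495.5 452.5]
handle [508.7 456.1] dims 72.3 18.4 n 163 cap [458.6 433. ] 17.6 handle yaw -154.4 h->cap 55.2 -155.3 body 495.5 449.8 121.3 58.0 25.5 origin [497.  450.5]
```

```bash
python3 -m jog '[[-0.6,0.7,-3,0,0,0,-1],[-0.6,0.7,-6,0,0,0,-1],[-0.6,0.7,-9,0,0,0,-1],[-0.6,0.7,-11,0,0,0,-1],[-0.6,0.7,-11.4,0,0,0,-1]]'
python3 -m jog '[[0,0,0,0,0,0,1],[0,0,0,0,0,0,1],[0,0,0,0,0,0,1],[0,0,0,0,0,0,1],[0,0,0,0,0,0,1]]' 60
python3 - <<'E'
from h import *
st()
E
```

```text
time: 1.68
tool_pos: [0.4949, 0.4559, 0.0834]
tcp_rot: [2.633, -1.7, -0.001]
force: [-0.2, 0.3, -0.6]
grip_width: 0.996
time: 2.1
tool_pos: [0.4954, 0.4566, 0.085]
tcp_rot: [2.635, -1.701, -0.0]
force: [2.0, -2.0, 1.1]
grip_width: 0.298
t 2.1 pos [0.4954 0.4566 0.085 ] jawx [ 0.411 -0.911  0.003] z [-0.003 -0.004 -1.   ] F [ 2.  -2.   1.1] w 0.298 q [ 1.03  0.45 -0.13 -0.   -1.    0.96]
```

```bash
python3 -m jog '[[0,0,0,0,0,0,1],[0,0,0,0,0,0,1],[0,0,0,0,0,0,1]]' 60
python3 -m jog '[[0,0,1,0,0,0,1],[0,0,2,0,0,0,1],[0,0,4,0,0,0,1],[0,0,6,0,0,0,1],[0,0,6,0,0,0,1]]'
python3 - <<'E'
from h import *
st()
E
```

```text
time: 2.35
tool_pos: [0.4957, 0.4566, 0.0854]
tcp_rot: [2.635, -1.702, -0.0]
force: [1.2, -0.3, 1.5]
grip_width: 0.18
time: 2.77
tool_pos: [0.4975, 0.4585, 0.1508]
tcp_rot: [-2.638, 1.702, -0.002]
force: [0.9, 1.8, -2.8]
grip_width: 0.179
t 2.77 pos [0.4975 0.4585 0.1508] jawx [ 0.412 -0.911 -0.   ] z [ 0.002  0.001 -1.   ] F [ 0.9  1.8 -2.8] w 0.179 q [ 1.03  0.39 -0.06  0.   -1.12  0.96]
```

```bash
python3 -m jog '[[0,-1,3.5,0,0,-6,1],[0,-2,7,0,0,-12,1],[0,-4,10.5,0,0,-18,1],[0.5,-7,14,0,0,-24,1],[1,-10,17,0,0,-30,1]]'
python3 -m jog '[[1,-3,0,0,0,-6,1],[2,-6,0,0,0,-12,1],[3,-9,0,0,0,-18,1],[4,-12,0,0,0,-24,1],[5,-15,0,0,0,-30,1]]'
python3 -m jog '[[1.5,-3,0,0,0,-6,1],[3,-6,0,0,0,-12,1],[4.5,-9,0,0,0,-18,1],[6,-12,0,0,0,-24,1],[7,-15,0,0,0,-30,1]]'
python3 - <<'E'
from h import *
st()
E
```

```text
time: 3.18
tool_pos: [0.5062, 0.3621, 0.3183]
tcp_rot: [-2.103, 2.331, -0.002]
force: [1.3, 0.1, -4.8]
grip_width: 0.181
time: 3.6
tool_pos: [0.5559, 0.2106, 0.318]
tcp_rot: [-1.421, 2.8, -0.002]
force: [1.2, 0.1, -5.1]
grip_width: 0.179
time: 4.02
tool_pos: [0.6264, 0.0592, 0.3173]
tcp_rot: [-0.64, 3.075, -0.002]
force: [0.8, 0.0, -4.5]
grip_width: 0.18
t 4.02 pos [0.6264 0.0592 0.3173] jawx [-0.917 -0.399 -0.   ] z [ 0.001 -0.001 -1.   ] F [ 0.8  0.  -4.5] w 0.18 q [ 0.4   0.23  0.09  0.   -1.43  0.01]
```

```bash
python3 -m jog '[[0.4,-3,0,0,0,-6,1],[0.8,-6,0,0,0,-12,1],[1.2,-9,0,0,0,-18,1],[1.6,-12,0,0,0,-24,1],[2,-14.9,0,0,0,-29.4,1]]'
python3 -m jog '[[0,0,0,0,0,0,1],[0,0,0,0,0,0,1]]'
python3 - <<'E'
from h import *
st(); im,d,W=shot("wrist"); cv2.imwrite("pics/e_wrist.png",im); np.savez("w2.npz",im=im,W=W)
im,d,W=shot("side"); cv2.imwrite("pics/e_side.png",im)
im,d,W=shot("top"); cv2.imwrite("pics/e_top.png",im);st()
E
```

```text
time: 4.43
tool_pos: [0.646, -0.0912, 0.3167]
tcp_rot: [-0.17, -3.136, 0.001]
force: [0.4, -0.1, -5.9]
grip_width: 0.182
time: 4.6
tool_pos: [0.6455, -0.0929, 0.3157]
tcp_rot: [-0.175, -3.134, 0.001]
force: [-0.6, 0.6, -5.2]
grip_width: 0.181
t 4.6 pos [ 0.6455 -0.0929  0.3157] jawx [-0.994  0.111  0.002] z [-0.002 -0.    -1.   ] F [-0.6  0.6 -5.2] w 0.181 q [ 0.16  0.28  0.15 -0.   -1.44 -0.27]
t 4.75 pos [ 0.6458 -0.0906  0.3164] jawx [-0.994  0.107  0.001] z [-0.001 -0.    -1.   ] F [ 0.1  0.2 -4.4] w 0.185 q [ 0.16  0.28  0.15  0.   -1.44 -0.27]
```

View pics/e_wrist.png

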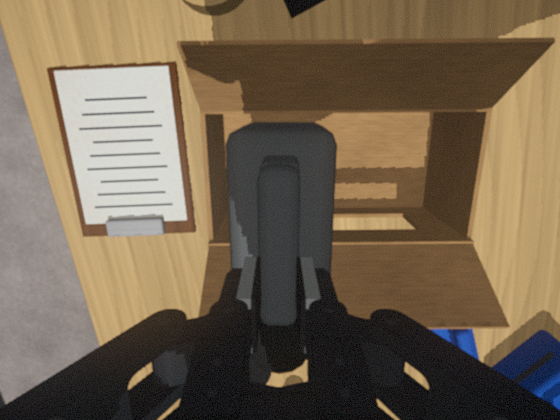

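View pics/e_side.png

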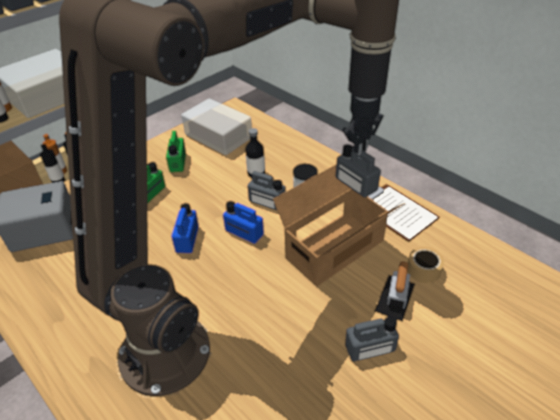

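```bash
cat > cart.py <<'E'
from h import *
th=np.radians(-5.9); ex=np.array([np.cos(th),np.sin(th)]); ey=np.array([-ex[1],ex[0]]); c0=np.array([0.5805,-0.0815])
def loc(p): d=np.asarray(p)[...,:2]-c0; return np.stack([d@ex,d@ey],-1)
def wor(l): return c0+l[0]*ex+l[1]*ey
def fl(P):
    P=P.astype(np.float32)*1000
    vx,vy,x,y=cv2.fitLine(P,cv2.DIST_HUBER,0,.01,.01).ravel(); return np.array([vx,vy]),np.array([x,y]),np.degrees(np.arctan2(vy,vx))
E
python3 - <<'E'
from cart import *
W=np.load("w2.npz")["W"].reshape(-1,3); W=W[np.isfinite(W).all(1)]
L=loc(W); X,Y=L.T; z=W[:,2]
m=(z>.02)&(z<.112)
for k,s in dict(xm=m&(abs(X+.1405)<.012)&(abs(Y)<.06),xp=m&(abs(X-.1405)<.012)&(abs(Y)<.06),ym=m&(abs(Y+.07)<.015)&(abs(X)<.125),yp=m&(abs(Y-.07)<.015)&(abs(X)<.125)).items():
    if s.sum()>20:
        v,p,a=fl(L[s]); print(k,s.sum(),"rel ang",round(a,2),np.round(p,1))
s=(z>.29)&(z<.325)&(abs(X-.066)<.05)&(abs(Y)<.08)
b=L[(z>.2)&(z<.315)&(abs(X-.066)<.05)&(Y<-.0)&(Y>-.08)].astype(np.float32)*1000
print(np.percentile(b,[0.5,99.5],axis=0)); 
for y in (-55,-45,-35,-25,-15): q=b[abs(b[:,1]-y)<3]; print(y,np.percentile(q[:,0],[1,99]),q[:,0].mean())
v=loc(np.array([0.6458,-0.0906])); print("tcp loc",v)
E
```

```text
xm 3751 rel ang 89.97 [-138.9   -2.6]
xp 1300 rel ang 89.97 [137.1  -2.6]
yp 1478 rel ang -0.03 [-88.1  65.7]
[[ 35.46377508 -66.63027634]
 [ 92.61747932  -0.39303062]]
-55 [35.67909698 91.91017303] 63.660645
-45 [35.70141289 92.42812782] 63.451508
-35 [35.4231945  92.38152908] 62.91961
-25 [35.42685535 92.32927658] 62.95639
-15 [35.57883759 92.37426987] 62.955288
tcp loc [ 0.06588951 -0.00233944]
```

Run:
```python
from cart import *
d=np.load("w2.npz"); W=d["W"]
for v in range(118,140,3): print(v,W[v,281],loc(W[v,281])*1000)
import json
st()
im,dd,Wt=shot("top")
# can body from top
L=loc(Wt.reshape(-1,3)); z=Wt.reshape(-1,3)[:,2]
s=(z>.295)&(z<.325)&(abs(L[:,0]-.066)<.06)&(abs(L[:,1])<.09)
print(cv2.minAreaRect(L[s].astype(np.float32)*1000), np.percentile(L[s]*1000,[0,1,99,100],axis=0))
crop(im,300,400,90,250,"f_top.png")
```

```text
118 [ 0.63446544 -0.14556066  0.00574689] [ 60.26452772 -58.17407027]
121 [ 0.63488004 -0.14172729  0.00541913] [ 60.28289186 -54.31839184]
124 [ 0.63628906 -0.1541036   0.26720621] [ 62.95664655 -66.48430673]
127 [ 0.63655128 -0.15403896  0.29141966] [ 63.21082733 -66.39305571]
130 [ 0.63674567 -0.15334861  0.30272173] [ 63.33322529 -65.6863834 ]
133 [ 0.63691167 -0.15213888  0.30595493] [ 63.37399629 -64.46599056]
136 [ 0.63707209 -0.15074393  0.30674136] [ 63.39017283 -63.06194511]
139 [ 0.63723162 -0.14939833  0.3079545 ] [ 63.41054156 -61.70707646]
t 4.75 pos [ 0.6458 -0.0906  0.3164] jawx [-0.994  0.107  0.001] z [-0.001 -0.    -1.   ] F [ 0.1  0.2 -4.4] w 0.185 q [ 0.16  0.28  0.15  0.   -1.44 -0.27]
((61.25224304199219, -17.06399154663086), (95.050537109375, 56.80286407470703), 84.85658264160156) [[ 35.30630551 -64.8193727 ]
 [ 35.60246919 -62.78915338]
 [ 89.52857042  27.25711008]
 [ 92.90742611  31.30323088]]
```

View pics/f_top.png

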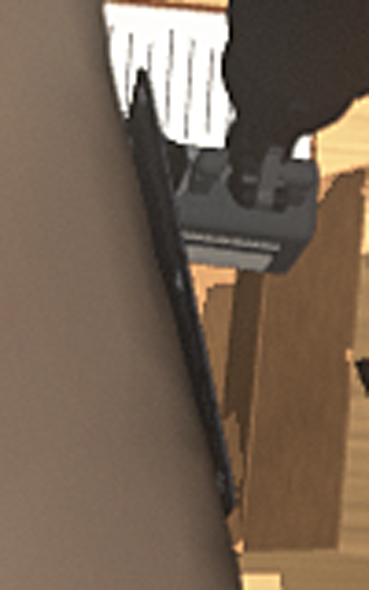

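```bash
python3 -m jog '[[0.2,0.2,-2,0,0,0,1],[0.2,0.2,-5,0,0,0,1],[0.2,0.2,-8,0,0,0,1],[0.2,0.2,-11,0,0,0,1],[0.2,0.2,-12,0,0,0,1]]'
python3 -m jog '[[0,0,-2,0,0,0,1],[0,0,-4,0,0,0,1],[0,0,-6,0,0,0,1],[0,0,-8,0,0,0,1],[0,0,-9,0,0,0,1]]'
python3 -m jog '[[0,0,0,0,0,0,1]]'
python3 - <<'E'
from cart import *
st(); s=env.state(); print(loc(s["tool_pos"][:2]))
E
```

```text
time: 5.22
tool_pos: [0.6452, -0.0869, 0.1917]
tcp_rot: [-0.165, -3.13, 0.0]
force: [-1.5, -0.5, -6.8]
grip_width: 0.181
time: 5.63
tool_pos: [0.6447, -0.0861, 0.1002]
tcp_rot: [-0.163, -3.128, 0.0]
force: [0.2, -0.1, -5.5]
grip_width: 0.184
time: 5.72
tool_pos: [0.6437, -0.0856, 0.0986]
tcp_rot: [-0.162, -3.125, 0.001]
force: [-0.5, 0.2, -4.5]
grip_width: 0.179
t 5.72 pos [ 0.6437 -0.0856  0.0986] jawx [-0.995  0.103  0.013] z [-0.013  0.    -1.   ] F [-0.5  0.2 -4.5] w 0.179 q [ 0.17  0.4  -0.17 -0.   -1.01 -0.27]
[0.0633297  0.00241502]
```

```bash
python3 -m jog '[[0.2,-0.1,-0.4,0,0,0,1],[0.2,-0.1,-0.8,0,0,0,1],[0.2,-0.1,-0.9,0,0,0,1]]'
python3 -m jog '[[0,0,0,0,0,0,0.2],[0,0,0,0,0,0,0],[0,0,0,0,0,0,0],[0,0,0,0,0,0,0]]'
python3 -m jog '[[0,0,3,0,0,0,0],[0,0,6,0,0,0,0],[0,0,10,0,0,0,0],[0,0,14,0,0,0,0],[0,0,17,0,0,0,0]]'
```

```text
time: 5.97
tool_pos: [0.6467, -0.0868, 0.0906]
tcp_rot: [-0.161, -3.127, 0.002]
force: [-0.2, -1.0, 0.1]
grip_width: 0.18
time: 6.3
tool_pos: [0.6474, -0.0868, 0.0917]
tcp_rot: [-0.161, -3.129, 0.001]
force: [0.1, -0.4, 0.3]
grip_width: 0.499
time: 6.72
tool_pos: [0.6481, -0.0871, 0.2662]
tcp_rot: [-0.161, -3.133, 0.002]
force: [2.0, -0.1, 0.3]
grip_width: 0.504
```

```bash
python3 -m jog '[[-0.8,4,0,0,0,5,0],[-1.6,8,0,0,0,10,-1],[-2.4,12,0,0,0,15,-1],[-3.3,16,0,0,0,20,-1],[-4.1,20,0,0,0,24,-1]]'
python3 -m jog '[[-0.8,4,-1,0,0,0,-1],[-1.6,8,-3,0,0,0,-1],[-2.4,11.5,-5,0,0,0,-1],[-2.4,11.5,-5,0,0,0,-1]]'
python3 - <<'E'
from cans import *
st(); im,d,W=shot("wrist"); cv2.imwrite("pics/g_wrist.png",im); np.savez("w.npz",im=im,W=W)
st(); st()
E
```

```text
time: 7.13
tool_pos: [0.6065, 0.1145, 0.2672]
tcp_rot: [0.501, -3.098, 0.002]
force: [1.1, 0.0, 0.6]
grip_width: 0.996
time: 7.47
tool_pos: [0.5799, 0.2338, 0.2139]
tcp_rot: [0.505, -3.094, 0.002]
force: [-0.4, -1.3, -1.5]
grip_width: 1.001
t 7.47 pos [0.5799 0.2338 0.2139] jawx [-0.948 -0.318  0.007] z [-0.006 -0.003 -1.   ] F [-0.4 -1.3 -1.5] w 1.001 q [ 0.69  0.28 -0.08 -0.   -1.22 -0.37]
t 7.52 pos [0.5805 0.2325 0.2148] jawx [-0.948 -0.319  0.006] z [-0.006 -0.003 -1.   ] F [-0.1 -0.2 -0.3] w 1.004 q [ 0.69  0.27 -0.08 -0.   -1.22 -0.37]
t 7.52 pos [0.5805 0.2325 0.2148] jawx [-0.948 -0.319  0.006] z [-0.006 -0.003 -1.   ] F [-0.1 -0.2 -0.3] w 1.004 q [ 0.69  0.27 -0.08 -0.   -1.22 -0.37]
```

View pics/g_wrist.png

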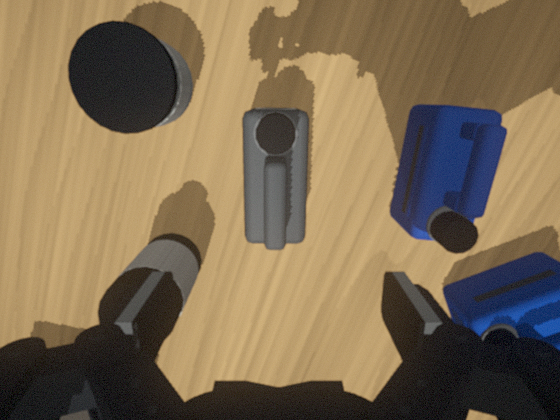

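Run:
```python
from cans import *
a=np.load("w.npz"); cans(a["im"],a["W"],[(235,318,100,255)]); st()
```

```text
handle [579.5 240.3] dims 18.0 72.7 n 1928 cap [597.  186.5] 15.8 handle yaw -71.9 h->cap 56.6 -71.9 body 583.8 227.3 57.9 121.4 17.9 origin [583.5 227.9]
t 7.52 pos [0.5805 0.2325 0.2148] jawx [-0.948 -0.319  0.006] z [-0.006 -0.003 -1.   ] F [-0.1 -0.2 -0.3] w 1.004 q [ 0.69  0.27 -0.08 -0.   -1.22 -0.37]
```

```bash
python3 -m jog '[[0.2,-0.2,-3,0,0,-0.6,-1],[0.2,-0.2,-6,0,0,-0.6,-1],[0.2,-0.2,-9,0,0,-0.6,-1],[0.2,-0.2,-12,0,0,-0.6,-1],[0.2,-0.2,-12.5,0,0,-0.6,-1]]'
python3 -m jog '[[0,0,0,0,0,0,0.6],[0,0,0,0,0,0,1],[0,0,0,0,0,0,1],[0,0,0,0,0,0,1],[0,0,0,0,0,0,1]]' 60
python3 -m jog '[[0,0,0,0,0,0,1],[0,0,0,0,0,0,1],[0,0,0,0,0,0,1]]' 60
python3 - <<'E'
from h import *
st()
E
```

```text
time: 7.93
tool_pos: [0.5803, 0.2283, 0.0854]
tcp_rot: [0.487, -3.091, 0.007]
force: [-0.8, -0.6, -1.3]
grip_width: 1.003
time: 8.35
tool_pos: [0.5812, 0.2288, 0.0873]
tcp_rot: [0.487, -3.094, 0.005]
force: [-0.2, -0.1, -0.2]
grip_width: 0.298
time: 8.6
tool_pos: [0.5817, 0.2293, 0.0879]
tcp_rot: [0.488, -3.095, 0.004]
force: [0.1, 1.1, 0.8]
grip_width: 0.169
t 8.6 pos [0.5817 0.2293 0.0879] jawx [-0.951 -0.308  0.008] z [-0.008 -0.004 -1.   ] F [0.1 1.1 0.8] w 0.169 q [ 0.69  0.38 -0.24 -0.   -0.96 -0.37]
```

```bash
python3 -m jog '[[0,0,2,0,0,0,1],[0,0,6,0,0,6,1],[0,0,10,0,0,12,1],[0,0,14,0,0,18,1],[0,0,18,0,0,25,1]]'
python3 -m jog '[[0,-0.5,3,0,0,7,1],[0,-2,6,0,0,14,1],[0,-3.5,6.5,0,0,21,1],[0,-5,6.5,0,0,28,1],[0,-7,6.5,0,0,35,1]]'
python3 -m jog '[[0,-1.5,0,0,0,7,1],[0,-3,0,0,0,14,1],[0,-4.5,0,0,0,21,1],[0,-6,0,0,0,28,1],[0,-8,0,0,0,35,1]]'
python3 -m jog '[[0,-1.5,0,0,0,7,1],[0,-3,0,0,0,14,1],[0,-4.5,0,0,0,21,1],[0,-6,0,0,0,28,1],[0,-8,0,0,0,35,1]]'
python3 - <<'E'
from h import *
st()
E
```

```text
time: 9.02
tool_pos: [0.5806, 0.2288, 0.2689]
tcp_rot: [1.153, -2.912, 0.007]
force: [0.5, 1.4, -3.7]
grip_width: 0.172
time: 9.43
tool_pos: [0.58, 0.1589, 0.3337]
tcp_rot: [1.984, -2.425, 0.009]
force: [0.1, 0.2, -5.2]
grip_width: 0.169
time: 9.85
tool_pos: [0.5792, 0.0787, 0.3325]
tcp_rot: [2.628, -1.708, 0.01]
force: [0.9, -0.6, -4.4]
grip_width: 0.17
time: 10.27
tool_pos: [0.5784, -0.0014, 0.3314]
tcp_rot: [3.025, -0.829, 0.009]
force: [0.8, 0.2, -5.2]
grip_width: 0.167
t 10.27 pos [ 0.5784 -0.0014  0.3314] jawx [ 0.86  -0.51   0.007] z [ 0.004 -0.007 -1.   ] F [ 0.8  0.2 -5.2] w 0.167 q [ 0.34  0.14  0.01  0.01 -1.43  2.26]
```

```bash
python3 -m jog '[[0.1,-2,0,0,0,7,1],[0.2,-4,0,0,0,14,1],[0.2,-6,0,0,0,21,1],[0.2,-8.2,0,0,0,24.8,1],[0.2,-8.2,0,0,0,24.8,1]]'
python3 -m jog '[[0,0,0,0,0,0,1],[0,0,0,0,0,0,1]]'
python3 - <<'E'
from cart import *
im,d,W=shot("wrist"); cv2.imwrite("pics/i_wrist.png",im); np.savez("w2.npz",im=im,W=W)
st(); print(loc(env.state()["tool_pos"]))
E
```

```text
time: 10.68
tool_pos: [0.5793, -0.0864, 0.3304]
tcp_rot: [3.133, -0.157, 0.006]
force: [-0.9, -1.3, -5.7]
grip_width: 0.166
time: 10.85
tool_pos: [0.5786, -0.0867, 0.3294]
tcp_rot: [3.133, -0.159, 0.003]
force: [0.5, -0.0, -5.3]
grip_width: 0.169
t 10.9 pos [ 0.5788 -0.0863  0.3297] jawx [ 0.995 -0.101  0.003] z [ 0.002 -0.005 -1.   ] F [-0.4  1.1 -4.8] w 0.166 q [ 0.19  0.15  0.02  0.01 -1.43  2.85]
[-0.00122095 -0.00497118]
```

View pics/i_wrist.png

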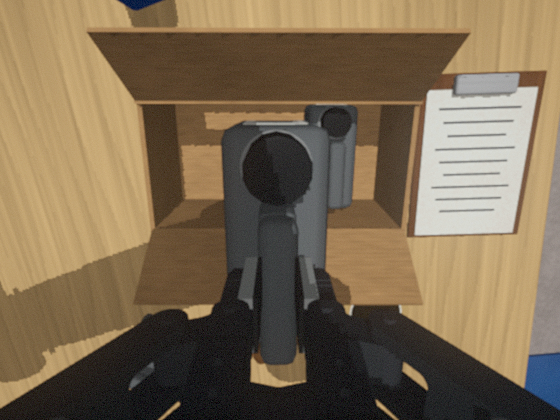

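```bash
cat > meas.py <<'E'
from cart import *
def meas(Wf,xc,zb):
    W=Wf.reshape(-1,3); W=W[np.isfinite(W).all(1)]
    L=loc(W); X,Y=L.T; z=W[:,2]; m=(z>.02)&(z<.112)
    for k,s in dict(xm=m&(abs(X+.1405)<.012)&(abs(Y)<.06),xp=m&(abs(X-.1405)<.012)&(abs(Y)<.06),ym=m&(abs(Y+.07)<.015)&(abs(X)<.125),yp=m&(abs(Y-.07)<.015)&(abs(X)<.125)).items():
        if s.sum()>60:
            v,p,a=fl(L[s]); print(k,s.sum(),"rel ang",round(a,2),np.round(p,1))
    b=L[(z>zb+.03)&(z<zb+.079)&(abs(X-xc)<.05)&(abs(Y)<.085)]*1000
    print("held X range",np.percentile(b[:,0],[1,99]),"Y",np.percentile(b[:,1],[0.3,99.7]))
E
python3 - <<'E'
from meas import *
W=np.load("w2.npz")["W"]; meas(W,0,.33-.088)
# placed can A
P=W.reshape(-1,3); L=loc(P); z=P[:,2]; s=(z>.07)&(z<.13)&(abs(L[:,0]-.066)<.04)&(abs(L[:,1])<.064)
b=L[s]*1000; print("A",np.percentile(b,[1,99],axis=0))
E
```

```text
xm 2359 rel ang 89.96 [-139.9   -3.6]
xp 2371 rel ang 89.97 [136.1   2.4]
ym 1904 rel ang -0.01 [ 30.1 -69.1]
yp 447 rel ang 1.18 [57.6 59.4]
held X range [-31.67234941  25.12958265] Y [-22.84662535  56.40601444]
A [[ 34.38196864 -53.21781585]
 [ 89.61743387  62.96182758]]
```

```bash
python3 -m jog '[[0.2,0.3,-2,0,0,0,1],[0.2,0.3,-5,0,0,0,1],[0.2,0.3,-8,0,0,0,1],[0.2,0.3,-11,0,0,0,1],[0.2,0.3,-12,0,0,0,1]]'
python3 - <<'E'
from cart import *
st(); print(loc(env.state()["tool_pos"]))
E
```

```text
time: 11.32
tool_pos: [0.578, -0.0823, 0.2048]
tcp_rot: [3.133, -0.158, -0.007]
force: [-2.2, 0.3, -5.7]
grip_width: 0.169
t 11.32 pos [ 0.578  -0.0823  0.2048] jawx [ 0.995 -0.101 -0.004] z [-0.005 -0.004 -1.   ] F [-2.2  0.3 -5.7] w 0.169 q [ 0.2   0.21 -0.19  0.   -1.18  2.84]
[-0.00240847 -0.00108294]
```

```bash
python3 -m jog '[[0.3,0,-2,0,0,0,1],[0.3,0,-4,0,0,0,1],[0.3,0,-6,0,0,0,1],[0.3,0,-8,0,0,0,1],[0.3,0,-10,0,0,0,1]]'
python3 -m jog '[[0.1,0,-0.4,0,0,0,1],[0.1,0,-0.9,0,0,0,1],[0.1,0,-1.0,0,0,0,1]]'
python3 - <<'E'
from cart import *
st(); print(loc(env.state()["tool_pos"]))
E
```

```text
time: 11.73
tool_pos: [0.5818, -0.0818, 0.105]
tcp_rot: [3.133, -0.157, -0.005]
force: [-0.4, 0.8, -4.4]
grip_width: 0.171
time: 11.98
tool_pos: [0.5837, -0.0814, 0.0955]
tcp_rot: [3.133, -0.156, -0.004]
force: [0.0, 1.2, -4.9]
grip_width: 0.169
t 11.98 pos [ 0.5837 -0.0814  0.0955] jawx [ 0.995 -0.099 -0.002] z [-0.003 -0.005 -1.   ] F [ 0.   1.2 -4.9] w 0.169 q [ 0.2   0.31 -0.32  0.01 -0.94  2.84]
[0.00314895 0.0003987 ]
```

```bash
python3 -m jog '[[-0.2,0,-0.1,0,0,0,1],[-0.2,0,-0.3,0,0,0,1],[-0.2,0,-0.3,0,0,0,1]]'
python3 -m jog '[[0,0,0,0,0,0,0.2],[0,0,0,0,0,0,0],[0,0,0,0,0,0,0],[0,0,0,0,0,0,0]]'
python3 -m jog '[[0,0,3,0,0,0,0],[0,0,6,0,0,0,0],[0,0,10,0,0,0,0],[0,0,14,0,0,0,0],[0,0,17,0,0,0,0]]'
python3 - <<'E'
from cans import *
st(); im,d,W=shot("top"); cv2.imwrite("pics/j_top.png",im); np.savez("t.npz",im=im,W=W)
E
```

```text
time: 12.23
tool_pos: [0.5821, -0.0814, 0.0934]
tcp_rot: [3.133, -0.156, -0.002]
force: [0.4, -0.6, -3.4]
grip_width: 0.166
time: 12.57
tool_pos: [0.5828, -0.0814, 0.0942]
tcp_rot: [3.133, -0.156, 0.001]
force: [0.7, -0.8, -0.3]
grip_width: 0.505
time: 12.98
tool_pos: [0.5835, -0.0817, 0.2684]
tcp_rot: [3.133, -0.155, 0.007]
force: [1.3, -0.2, 0.6]
grip_width: 0.494
t 12.98 pos [ 0.5835 -0.0817  0.2684] jawx [ 0.995 -0.099  0.005] z [ 0.004 -0.005 -1.   ] F [ 1.3 -0.2  0.6] w 0.494 q [ 0.2   0.18 -0.09  0.01 -1.3   2.84]
```

View pics/j_top.png

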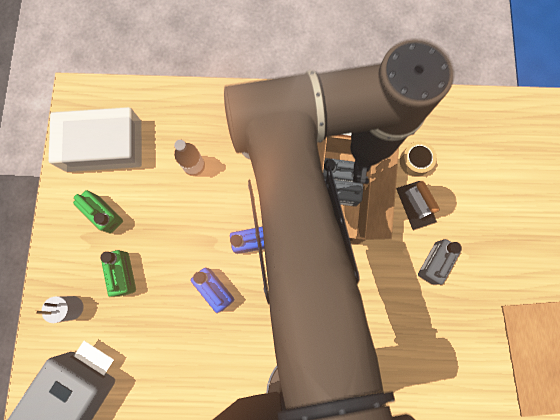

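```bash
python3 -m jog '[[-1,-1.5,0,0,0,-7,0],[-2,-3,0,0,0,-14,-1],[-3.5,-5,0,0,0,-21,-1],[-5,-7,0,0,0,-28,-1],[-6,-9,0,0,0,-35,-1]]'
python3 -m jog '[[-1,-2,0,0,0,-7,-1],[-2.5,-4,0,0,0,-14,-1],[-4,-6,0,0,0,-21,-1],[-5.5,-8,0,0,0,-28,-1],[-7,-10,0,0,0,-35,-1]]'
python3 -m jog '[[-1.5,-2,-1,0,0,-7,-1],[-3,-4,-2,0,0,-14,-1],[-4.5,-6,-3,0,0,-21,-1],[-6,-8,-4,0,0,-28,-1],[-7.2,-9.5,-5,0,0,-35,-1]]'
python3 -m jog '[[0,0,0,0,0,-7,-1],[0,0,0,0,0,-9.5,-1],[0,0,0,0,0,-9.5,-1]]'
python3 - <<'E'
from cans import *
im,d,W=shot("wrist"); cv2.imwrite("pics/k_wrist.png",im); np.savez("w.npz",im=im,W=W)
st()
E
```

```text
time: 13.45
tool_pos: [0.525, -0.1729, 0.275]
tcp_rot: [2.935, -1.096, 0.018]
force: [0.5, 0.0, -0.2]
grip_width: 0.999
time: 13.87
tool_pos: [0.4543, -0.2738, 0.2754]
tcp_rot: [2.462, -1.934, 0.014]
force: [0.1, -0.1, -0.2]
grip_width: 1.004
time: 14.28
tool_pos: [0.3812, -0.3701, 0.2253]
tcp_rot: [1.757, -2.589, 0.009]
force: [0.0, 1.1, -0.8]
grip_width: 1.002
time: 14.53
tool_pos: [0.3808, -0.3706, 0.2253]
tcp_rot: [1.532, -2.727, 0.008]
force: [0.0, 0.1, 0.9]
grip_width: 1.001
t 14.58 pos [ 0.3811 -0.3704  0.2255] jawx [-0.517 -0.856  0.014] z [-0.009 -0.011 -1.   ] F [-0.3  0.5 -0.3] w 0.997 q [-0.39  0.11 -0.27  0.01 -1.19  1.41]
```

View pics/k_wrist.png

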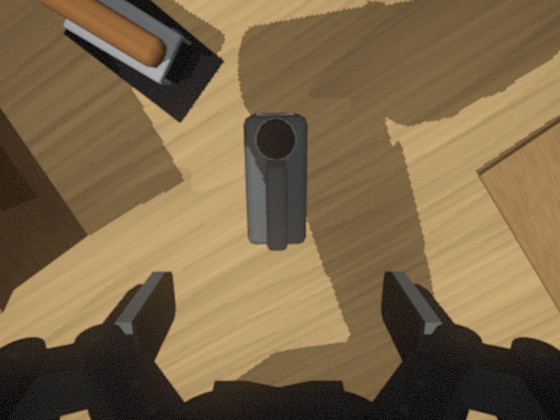

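Run:
```python
from cans import *
a=np.load("w.npz"); cans(a["im"],a["W"],[(237,316,105,258)])
w=a["W"][0:110,60:230]; w0=a["W"][0:70,40:170].reshape(-1,3); w0=w0[(w0[:,2]>.09)&(w0[:,2]<.12)]
print(cv2.minAreaRect((w0[:,:2]*1000).astype(np.float32)))
```

```text
handle [ 369.9 -364.4] dims 17.3 72.1 n 1748 cap [ 418.2 -393.5] 15.8 handle yaw -31.0 h->cap 56.4 -31.1 body 381.0 -371.3 57.8 121.8 59.2 origin [ 381. -371.]
((559.0465698242188, -328.24444580078125), (92.02345275878906, 24.045738220214844), 27.87006187438965)
```

```bash
python3 -m jog '[[-0.2,0.1,-3,0,0,0,-1],[-0.2,0.1,-6,0,0,0,-1],[-0.2,0.1,-9,0,0,0,-1],[-0.2,0.1,-12,0,0,0,-1],[-0.2,0.1,-13.4,0,0,0,-1]]'
python3 -m jog '[[0,0,0,0,0,0,0.6],[0,0,0,0,0,0,1],[0,0,0,0,0,0,1],[0,0,0,0,0,0,1],[0,0,0,0,0,0,1]]' 60
python3 -m jog '[[0,0,0,0,0,0,1],[0,0,0,0,0,0,1],[0,0,0,0,0,0,1]]' 60
python3 - <<'E'
from h import *
st()
E
```

```text
time: 15.0
tool_pos: [0.3777, -0.3681, 0.0883]
tcp_rot: [1.54, -2.721, 0.003]
force: [-0.7, -0.1, 0.5]
grip_width: 1.003
time: 15.42
tool_pos: [0.3787, -0.3685, 0.0897]
tcp_rot: [1.542, -2.722, 0.007]
force: [0.5, -0.1, -0.4]
grip_width: 0.298
time: 15.67
tool_pos: [0.379, -0.3686, 0.0903]
tcp_rot: [1.542, -2.722, 0.008]
force: [0.1, -0.7, -0.2]
grip_width: 0.002
t 15.67 pos [ 0.379  -0.3686  0.0903] jawx [-0.514 -0.858  0.014] z [-0.008 -0.011 -1.   ] F [ 0.1 -0.7 -0.2] w 0.002 q [-0.39  0.22 -0.47  0.02 -0.88  1.41]
```

Run:
```python
from cans import *
im,d,W=shot("wrist"); cv2.imwrite("pics/l_wrist.png",im); 
im,d,W=shot("side"); cv2.imwrite("pics/l_side.png",im); st()
```

```text
t 15.77 pos [ 0.3788 -0.3685  0.09  ] jawx [-0.514 -0.858  0.014] z [-0.009 -0.01  -1.   ] F [-0.1 -0.5 -0.3] w -0.001 q [-0.39  0.22 -0.47  0.02 -0.88  1.41]
```

View pics/l_wrist.png

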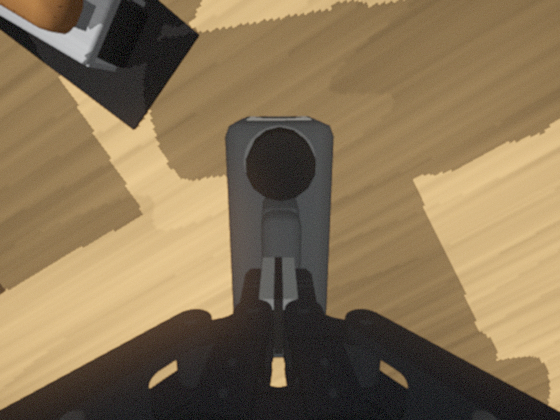

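View pics/l_side.png

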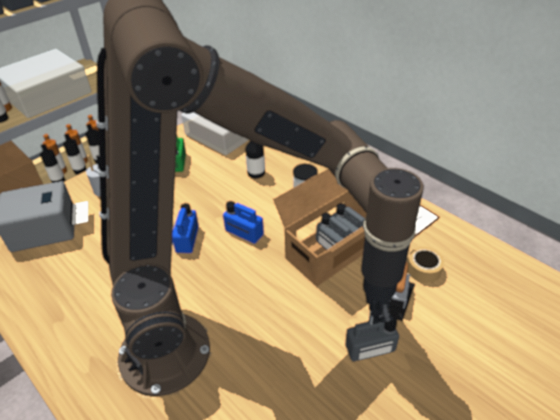

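Run:
```python
from cans import *
a=np.load("w.npz"); W=a["W"]
print("before: handle",W[200:235:10,277,2],"shoulder",W[200:235:10,255,2],"cap",W[139,276,2],"table",W[300,250,2])
im,d,W=shot("wrist"); np.savez("w3.npz",im=im,W=W)
print("now: bar",W[215:260:8,280,:],"cap",W[160,280],"shoulder",W[215:260:10,245,2],"fingers",W[265:300:8,270,:],W[275,290])
crop(im,200,360,100,300,"m.png")
```

```text
before: handle [0.11803102 0.11802596 0.1184425  0.11864428] shoulder [0.07762519 0.07784292 0.07958079 0.07764192] cap 0.1052999821096714 table -0.0003849920214044688
now: bar [[ 0.4007192  -0.38319144  0.1119915 ]
 [ 0.39903952 -0.38207939  0.11691408]
 [ 0.39622871 -0.38037899  0.1179467 ]
 [ 0.39293268 -0.37841937  0.11761738]
 [ 0.38973584 -0.37650955  0.11770979]
 [ 0.38611873 -0.37436983  0.1168638 ]] cap [ 0.42090044 -0.39535038  0.10680816] shoulder [0.07861542 0.07816601 0.07862207 0.07767113 0.07758879] fingers [[ 0.38977599 -0.37152935  0.13016278]
 [ 0.38977097 -0.37159056  0.13715965]
 [ 0.38965991 -0.37157945  0.14330372]
 [ 0.3900432  -0.37187352  0.14994227]
 [ 0.38943858 -0.37154396  0.15409465]] [ 0.38543181 -0.37797361  0.13805909]
```

View pics/m.png

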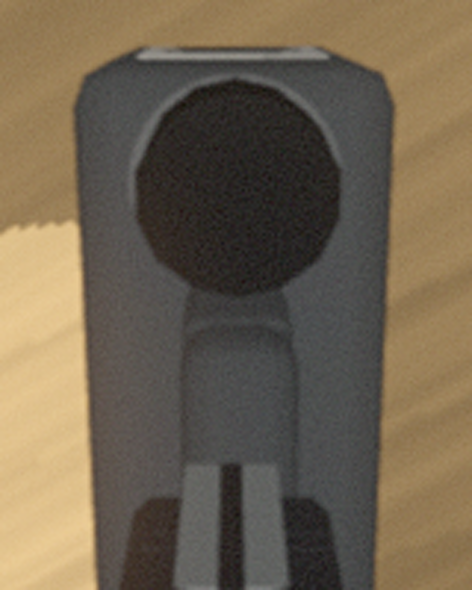

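Run:
```python
from cans import *
s=env.state(); p=np.array(s["tool_pos"]); R=Ro.from_rotvec(s["tcp_rot"]).as_matrix()
for k in (0,-.01,-.019,-.03,-.04): print(k,proj("wrist",p+R[:,2]*k))
W=np.load("w3.npz")["W"]
for v in range(250,300,4): print(v,W[v,270],W[v,278],W[v,290],W[v,310])
```

```text
0 [276.58138576 249.724354  ]
-0.01 [276.50674418 257.83172669]
-0.019 [276.43226798 265.92113674]
-0.03 [276.33013222 277.01485545]
-0.04 [276.22460975 288.47643028]
250 [ 0.39043891 -0.37180949  0.11676893] [ 0.38899495 -0.37504461  0.11777983] [ 0.38632817 -0.37957376  0.11794198] [ 0.36433933 -0.38185349  0.07792734]
254 [ 0.389388   -0.37118458  0.11831367] [ 0.38754312 -0.37416737  0.11825171] [ 0.38473818 -0.37863539  0.11808082] [ 0.36217846 -0.38064368  0.07786318]
258 [ 0.38978138 -0.37147104  0.12345636] [ 0.38772272 -0.37420329  0.12272765] [ 0.38530246 -0.37868756  0.12328584] [ 0.35975333 -0.3793469   0.07726063]
262 [ 0.38962033 -0.37140538  0.12697157] [ 0.3878403  -0.37420795  0.12683624] [ 0.38540299 -0.37853807  0.12718364] [ 0.35863769 -0.37846079  0.07950245]
266 [ 0.38961178 -0.37143428  0.13068337] [ 0.3882712  -0.37439179  0.1314758 ] [ 0.38554282 -0.37841643  0.13099092] [ 0.35578539 -0.37701879  0.07807   ]
270 [ 0.38975062 -0.37155433  0.13456194] [ 0.38775443 -0.37404575  0.13375429] [ 0.38549504 -0.37821574  0.13422195] [ 0.35339475 -0.3757179   0.0776722
[... 394 characters left out ...]
 [ 0.38547671 -0.37771619  0.14336681] [ 0.37740474 -0.38260088  0.13545096]
286 [ 0.38958661 -0.3715676   0.1468668 ] [ 0.38813337 -0.3740612   0.1469678 ] [ 0.38633738 -0.37797967  0.1478649 ] [ 0.37777186 -0.38240236  0.13897699]
290 [ 0.38956381 -0.37157934  0.14965533] [ 0.38827101 -0.37409492  0.1500115 ] [ 0.38572978 -0.37754376  0.14936455] [ 0.37871499 -0.38242502  0.14340157]
294 [ 0.38937451 -0.37148573  0.15199678] [ 0.38761284 -0.37367865  0.15138617] [ 0.38674739 -0.37789985  0.15384934] [ 0.3786469  -0.38210257  0.14587314]
298 [ 0.38925084 -0.37143235  0.15437321] [ 0.38797324 -0.37384236  0.15464504] [ 0.38597019 -0.37739007  0.15487318] [ 0.37882149 -0.38187899  0.14867377]
```

Run:
```python
from cans import *
a=np.load("w2.npz"); W=a["W"]
for v in range(244,300,5): print(v,np.round(W[v,248],4),np.round(W[v,278],4),np.round(W[v,310],4))
crop(a["im"],200,360,100,320,"n.png")
```

```text
244 [ 0.5618 -0.0857  0.3209] [ 0.5797 -0.0707  0.3606] [ 0.5956 -0.0899  0.3192]
249 [ 0.5612 -0.0893  0.3194] [ 0.5794 -0.0736  0.3592] [ 0.5954 -0.0927  0.3195]
254 [ 0.561  -0.092   0.3201] [ 0.5792 -0.0759  0.3593] [ 0.5951 -0.0953  0.3204]
259 [ 0.5665 -0.0751  0.3631] [ 0.5789 -0.0785  0.3588] [ 0.5926 -0.0773  0.3641]
264 [ 0.567  -0.0748  0.3686] [ 0.5787 -0.0808  0.359 ] [ 0.5922 -0.0773  0.3688]
269 [ 0.5672 -0.0753  0.3723] [ 0.5784 -0.0834  0.3586] [ 0.5918 -0.0772  0.3734]
274 [ 0.5677 -0.0748  0.3774] [ 0.5783 -0.085   0.3602] [ 0.5913 -0.0768  0.3782]
279 [ 0.568  -0.0749  0.3813] [ 0.578  -0.0881  0.3589] [ 0.5911 -0.0774  0.3811]
284 [ 0.5682 -0.0749  0.385 ] [ 0.5778 -0.09    0.3599] [ 0.5907 -0.0772  0.3852]
289 [ 0.5684 -0.0755  0.3877] [ 0.5775 -0.0924  0.3601] [ 0.5904 -0.0766  0.3896]
294 [ 0.5688 -0.0749  0.3922] [ 0.5772 -0.096   0.3584] [ 0.5901 -0.0772  0.3919]
299 [ 0.5689 -0.0753  0.3946] [ 0.577  -0.0973  0.3604] [ 0.5898 -0.0768  0.3957]
```

View pics/n.png

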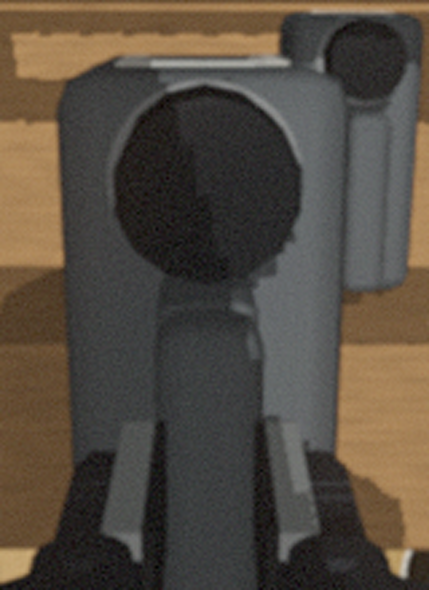

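Run:
```python
from cans import *
W=np.load("w.npz")["W"]
for u,v in [(165,274),(165,280),(160,276),(392,276),(395,284)]: print(u,v,W[v,u])
```

```text
165 274 [ 0.41265636 -0.33890694  0.27221768]
165 280 [ 0.41133908 -0.33888985  0.27490334]
160 276 [ 0.41380677 -0.33855474  0.27534211]
392 276 [ 0.36717329 -0.4133582   0.27485171]
395 284 [ 0.368015   -0.41258126  0.28155945]
```

```bash
python3 -m jog '[[0,0,0.5,0,0,0,0],[0,0,0.5,0,0,0,-0.5],[0,0,0.5,0,0,0,-0.5],[0,0,0.5,0,0,0,-0.5]]'
python3 -m jog '[[0,0,-1,0,0,0,-0.5],[0,0,-2,0,0,0,-0.5],[0,0,-3,0,0,0,-0.5],[0,0,-3.2,0,0,0,-0.5]]'
python3 -m jog '[[0,0,0,0,0,0,1],[0,0,0,0,0,0,1],[0,0,0,0,0,0,1],[0,0,0,0,0,0,1],[0,0,0,0,0,0,1]]' 60
python3 - <<'E'
from h import *
st()
E
```

```text
time: 16.15
tool_pos: [0.3788, -0.3685, 0.095]
tcp_rot: [1.542, -2.722, 0.007]
force: [0.7, 0.5, -0.4]
grip_width: 0.566
time: 16.48
tool_pos: [0.3773, -0.3677, 0.0603]
tcp_rot: [1.54, -2.721, 0.002]
force: [-0.5, -0.2, -0.1]
grip_width: 0.75
time: 16.9
tool_pos: [0.3776, -0.3679, 0.0607]
tcp_rot: [1.541, -2.721, 0.003]
force: [-0.3, -1.3, -0.4]
grip_width: 0.199
t 16.9 pos [ 0.3776 -0.3679  0.0607] jawx [-0.514 -0.857  0.014] z [-0.012 -0.009 -1.   ] F [-0.3 -1.3 -0.4] w 0.199 q [-0.39  0.26 -0.5   0.02 -0.82  1.41]
```

```bash
python3 -m jog '[[0,0,2,0,0,0,1],[0,0,6,0,0,6,1],[0,0,10,0,0,12,1],[0,0,14,0,0,18,1],[0,0,18,0,0,24,1]]'
python3 -m jog '[[0.5,1,3,0,0,7,1],[1.5,3,6,0,0,14,1],[2.5,5.5,6.5,0,0,21,1],[3.5,8,6.5,0,0,28,1],[4.5,10,6.5,0,0,35,1]]'
python3 -m jog '[[1,2,0,0,0,7,1],[2,4,0,0,0,14,1],[3,6,0,0,0,21,1],[4,8,0,0,0,28,1],[5,10,0,0,0,35,1]]'
python3 - <<'E'
from h import *
st()
E
```

```text
time: 17.32
tool_pos: [0.3767, -0.3672, 0.2421]
tcp_rot: [2.079, -2.337, 0.006]
force: [0.8, -1.6, -5.0]
grip_width: 0.201
time: 17.73
tool_pos: [0.4216, -0.2654, 0.3076]
tcp_rot: [2.693, -1.598, 0.013]
force: [0.6, -0.3, -5.4]
grip_width: 0.198
time: 18.15
tool_pos: [0.4712, -0.1639, 0.307]
tcp_rot: [3.055, -0.706, 0.016]
force: [0.3, 0.2, -4.8]
grip_width: 0.202
t 18.15 pos [ 0.4712 -0.1639  0.307 ] jawx [ 0.899 -0.439  0.011] z [ 0.008 -0.009 -1.   ] F [ 0.3  0.2 -4.8] w 0.202 q [ 0.07  0.   -0.2   0.01 -1.36  2.62]
```

```bash
python3 -m jog '[[1.1,2.2,0,0,0,6,1],[2.2,4.4,0,0,0,12,1],[3.3,6.6,0,0,0,18,1],[4.3,8.4,0,0,0,20,1],[4.3,8.4,0,0,0,20,1]]'
python3 -m jog '[[0,0,0,0,0,0,1],[0,0,0,0,0,0,1]]'
python3 - <<'E'
from meas import *
im,d,W=shot("wrist"); cv2.imwrite("pics/o_wrist.png",im); np.savez("w2.npz",im=im,W=W)
st(); print(loc(env.state()["tool_pos"])); meas(W,-.066,.307-.061)
E
```

```text
time: 18.57
tool_pos: [0.5151, -0.077, 0.3059]
tcp_rot: [3.134, -0.158, 0.015]
force: [-0.1, 0.4, -3.3]
grip_width: 0.205
time: 18.73
tool_pos: [0.5146, -0.0766, 0.3051]
tcp_rot: [3.134, -0.157, 0.013]
force: [0.5, -0.4, -4.7]
grip_width: 0.201
t 18.78 pos [ 0.5145 -0.0771  0.3054] jawx [ 0.995 -0.101  0.009] z [ 0.008 -0.004 -1.   ] F [-0.6  0.5 -4.2] w 0.201 q [ 0.23  0.04 -0.16  0.01 -1.36  2.81]
[-0.06610703 -0.0024129 ]
xm 1041 rel ang 89.98 [-139.9    7.6]
xp 4060 rel ang 89.98 [136.1   2.7]
ym 2005 rel ang 0.04 [ 53.2 -69.1]
yp 949 rel ang 0.21 [26.2 59.2]
held X range [-95.37873671 -38.52916209] Y [-56.59965791  64.48233327]
```

View pics/o_wrist.png

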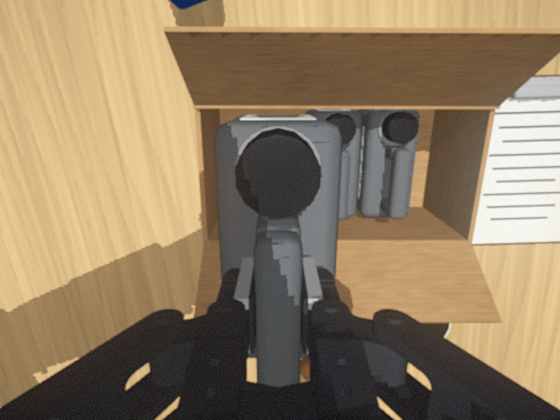

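```bash
python3 -m jog '[[0,-0.3,-2,0,0,0,1],[0,-0.3,-5,0,0,0,1],[0,-0.3,-8,0,0,0,1],[0,-0.3,-11,0,0,0,1],[0,-0.3,-12,0,0,0,1]]'
python3 - <<'E'
from cart import *
st(); print(loc(env.state()["tool_pos"]))
E
```

```text
time: 19.2
tool_pos: [0.5113, -0.0809, 0.1812]
tcp_rot: [3.134, -0.162, 0.004]
force: [-1.4, -0.2, -4.6]
grip_width: 0.196
t 19.2 pos [ 0.5113 -0.0809  0.1812] jawx [ 0.995 -0.103  0.002] z [ 0.002 -0.004 -1.   ] F [-1.4 -0.2 -4.6] w 0.196 q [ 0.23  0.11 -0.37  0.   -1.09  2.81]
[-0.06891477 -0.0065243 ]
```

```bash
python3 -m jog '[[0.2,0,-2,0,0,0,1],[0.2,0,-4,0,0,0,1],[0.2,0,-6,0,0,0,1],[0.2,0,-8,0,0,0,1],[0.2,0,-10,0,0,0,1]]'
python3 -m jog '[[0,0,-0.4,0,0,0,1],[0,0,-0.8,0,0,0,1],[0,0,-0.8,0,0,0,1]]'
python3 - <<'E'
from cart import *
st(); print(loc(env.state()["tool_pos"]))
E
```

```text
time: 19.62
tool_pos: [0.514, -0.0814, 0.0815]
tcp_rot: [3.134, -0.163, 0.006]
force: [0.4, -0.8, -4.8]
grip_width: 0.201
time: 19.87
tool_pos: [0.5145, -0.0818, 0.0741]
tcp_rot: [3.133, -0.164, 0.007]
force: [-0.3, -1.2, -3.6]
grip_width: 0.2
t 19.87 pos [ 0.5145 -0.0818  0.0741] jawx [ 0.995 -0.104  0.005] z [ 0.004 -0.004 -1.   ] F [-0.3 -1.2 -3.6] w 0.2 q [ 0.22  0.23 -0.5   0.01 -0.84  2.81]
[-0.0656085  -0.00706007]
```

```bash
python3 -m jog '[[0,0,-0.3,0,0,0,1],[0,0,-0.6,0,0,0,1],[0,0,-0.8,0,0,0,1],[0,0,-0.8,0,0,0,1]]'
python3 -m jog '[[0,0,0,0,0,0,0.5],[0,0,0,0,0,0,0.2],[0,0,0,0,0,0,0.2],[0,0,0,0,0,0,0.2]]'
python3 -m jog '[[0,0,3,0,0,0,0.2],[0,0,6,0,0,0,0.2],[0,0,10,0,0,0,0.2],[0,0,14,0,0,0,0.2],[0,0,18,0,0,0,0.2]]'
python3 - <<'E'
from cart import *
st(); im,d,W=shot("wrist"); cv2.imwrite("pics/p_wrist.png",im); np.savez("w2.npz",im=im,W=W)
im,d,W=shot("side"); crop(im,240,420,140,290,"p_side.png")
E
```

```text
time: 20.2
tool_pos: [0.5145, -0.0817, 0.0662]
tcp_rot: [3.134, -0.164, 0.007]
force: [-0.1, -1.2, -4.3]
grip_width: 0.198
time: 20.53
tool_pos: [0.515, -0.0817, 0.0667]
tcp_rot: [3.134, -0.163, 0.009]
force: [-0.5, 0.1, -0.4]
grip_width: 0.405
time: 20.95
tool_pos: [0.5147, -0.0818, 0.249]
tcp_rot: [3.134, -0.163, 0.01]
force: [1.4, 0.2, 0.6]
grip_width: 0.399
t 20.95 pos [ 0.5147 -0.0818  0.249 ] jawx [ 0.995 -0.104  0.006] z [ 0.006 -0.004 -1.   ] F [1.4 0.2 0.6] w 0.399 q [ 0.22  0.07 -0.26  0.01 -1.24  2.81]
```

View pics/p_wrist.png

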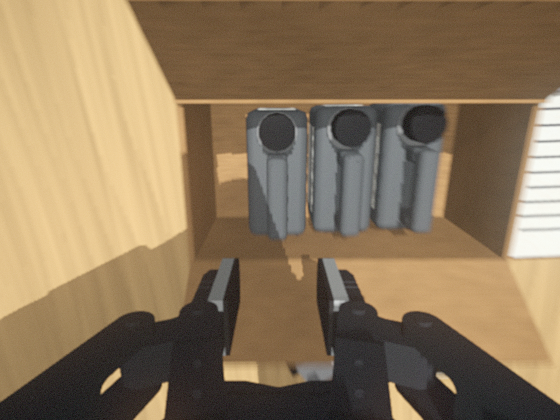

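View pics/p_side.png

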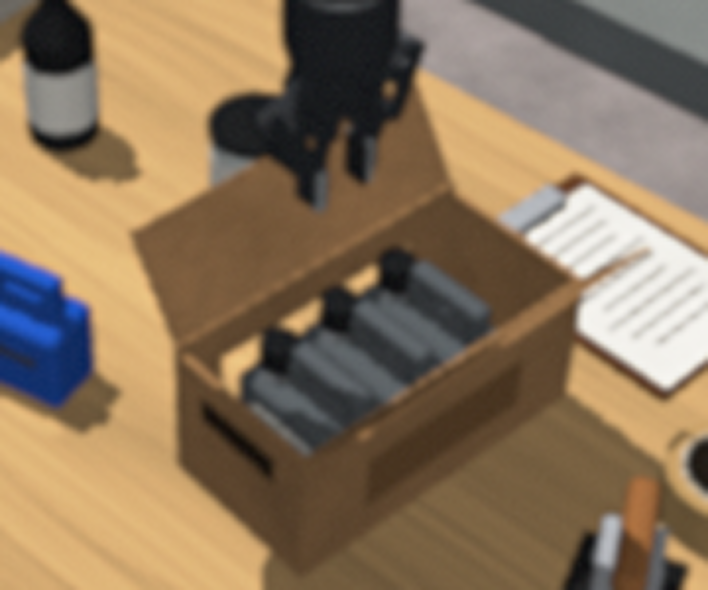

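```bash
python3 -m jog '[[1,-3,0,0,0,-7,1],[2,-6,0,0,0,-14,1],[3,-9,0,0,0,-21,1],[4,-12,0,0,0,-28,1],[5,-14.9,0,0,0,-35,1]]' 60
python3 -m jog '[[0,0,-1,0,0,-7,1],[0,0,-3,0,0,-14,1],[0,0,-5,0,0,-21,1],[0,0,-7,0,0,-28,1],[0,0,-8.5,0,0,-35,1]]'
python3 -m jog '[[0,0,-1,0,0,-7,1],[0,0,-1.5,0,0,-14,1],[0,0,-2,0,0,-20,1],[0,0,-2,0,0,-20,1]]'
python3 - <<'E'
from cart import *
st(); print(loc(env.state()["tool_pos"]))
im,d,W=shot("wrist"); cv2.imwrite("pics/q_wrist.png",im); np.savez("w2.npz",im=im,W=W)
im,d,W=shot("side"); crop(im,240,480,100,290,"q_side.png")
E
```

```text
time: 21.47
tool_pos: [0.5692, -0.2324, 0.2549]
tcp_rot: [2.933, -1.104, 0.027]
force: [1.3, 0.9, 0.1]
grip_width: -0.0
time: 21.88
tool_pos: [0.5686, -0.2324, 0.1682]
tcp_rot: [2.455, -1.939, 0.02]
force: [-0.6, 0.6, 0.1]
grip_width: -0.001
time: 22.22
tool_pos: [0.568, -0.2323, 0.147]
tcp_rot: [2.073, -2.339, 0.014]
force: [-0.6, 0.2, -0.4]
grip_width: -0.002
t 22.22 pos [ 0.568  -0.2323  0.147 ] jawx [-0.12  -0.993  0.018] z [-0.006 -0.018 -1.   ] F [-0.6  0.2 -0.4] w -0.002 q [-0.06  0.3  -0.22  0.02 -1.06  1.5 ]
[ 0.00311117 -0.15130587]
```

View pics/q_wrist.png

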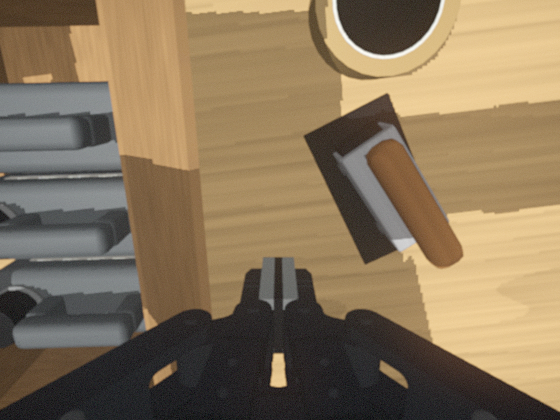

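View pics/q_side.png

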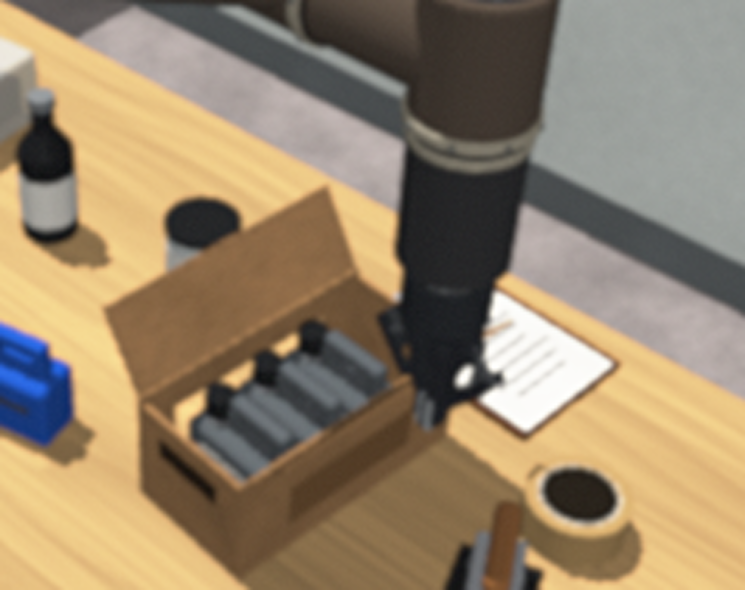

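```bash
python3 -m jog '[[0.1,1,0,0,0,0,1],[0.2,2,0,0,0,0,1],[0.3,3,0,0,0,0,1],[0.4,4,0,0,0,0,1],[0.5,5,0,0,0,0,1]]'
python3 -m jog '[[0.1,1,0,0,0,0,1],[0.2,2,0,0,0,0,1],[0.3,3,0,0,0,0,1],[0.4,4,0,0,0,0,1],[0.4,4,0,0,0,0,1]]'
python3 - <<'E'
from cart import *
st(); print(loc(env.state()["tool_pos"]))
im,d,W=shot("side"); crop(im,240,480,100,290,"r_side.png")
E
```

```text
time: 22.73
tool_pos: [0.5739, -0.1812, 0.1486]
tcp_rot: [2.085, -2.33, 0.017]
force: [-0.2, -1.2, 0.9]
grip_width: 0.001
time: 23.15
tool_pos: [0.5781, -0.1392, 0.1486]
tcp_rot: [2.087, -2.329, 0.017]
force: [-0.1, 0.8, 0.7]
grip_width: 0.002
t 23.15 pos [ 0.5781 -0.1392  0.1486] jawx [-0.109 -0.994  0.018] z [-0.004 -0.018 -1.   ] F [-0.1  0.8  0.7] w 0.002 q [ 0.1   0.27 -0.26  0.02 -1.05  1.35]
[ 0.00356542 -0.05766631]
```

View pics/r_side.png

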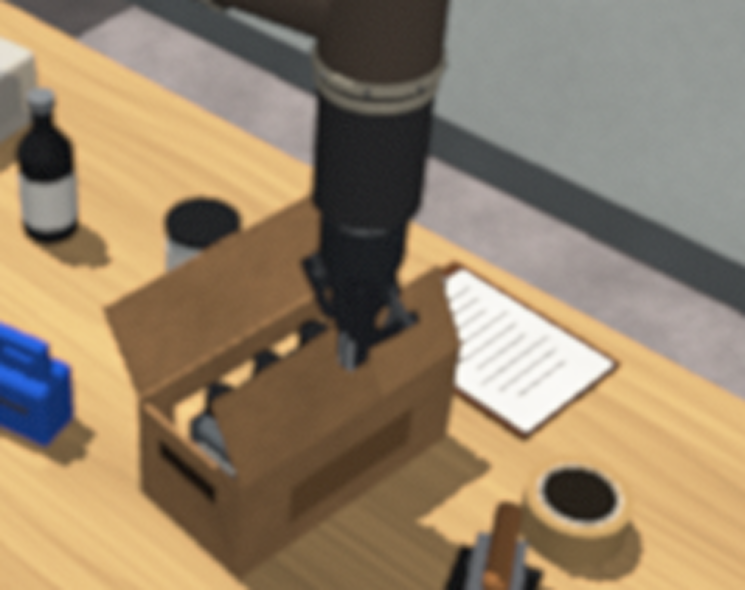

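```bash
python3 -m jog '[[0.1,1,-0.4,0,0,0,1],[0.2,2,-0.8,0,0,0,1],[0.3,3,-1.5,0,0,0,1],[0.4,4,-2.2,0,0,0,1],[0.4,4,-2.9,0,0,0,1]]'
python3 -m jog '[[0,0,-0.4,0,0,0,1],[0,0,-0.8,0,0,0,1],[0,0,-1.2,0,0,0,1],[0,0,-1.5,0,0,0,1],[0,0,-1.7,0,0,0,1]]'
python3 - <<'E'
from cart import *
st(); print(loc(env.state()["tool_pos"]))
E
```

```text
time: 23.62
tool_pos: [0.5822, -0.0981, 0.1187]
tcp_rot: [2.088, -2.327, 0.016]
force: [-0.8, -0.3, 0.7]
grip_width: 0.003
time: 24.03
tool_pos: [0.5824, -0.0983, 0.1032]
tcp_rot: [2.089, -2.327, 0.017]
force: [-10.1, 6.8, 29.1]
grip_width: -0.0
t 24.03 pos [ 0.5824 -0.0983  0.1032] jawx [-0.108 -0.994  0.018] z [-0.003 -0.018 -1.   ] F [-10.1   6.8  29.1] w -0.0 q [ 0.18  0.3  -0.32  0.02 -0.95  1.28]
[ 0.00359528 -0.01652675]
```

```bash
python3 -m jog '[[0,0,1,0,0,0,1],[0,0,4,0,0,0,1],[0,0,7,0,0,0,1],[0,0,10,0,0,0,1],[0,0,12.5,0,0,0,1]]'
python3 - <<'E'
from cart import *
st(); print(loc(env.state()["tool_pos"]))
im,d,W=shot("side"); crop(im,240,480,100,290,"s_side.png")
P=W.reshape(-1,3); L=loc(P); s=(abs(L[:,0]+.05)<.06)&(L[:,1]>-.06)&(L[:,1]<.01)&(P[:,2]>.12); print(np.percentile(P[s][:,2],[5,50,95]),s.sum())
E
```

```text
time: 24.45
tool_pos: [0.5826, -0.0988, 0.2308]
tcp_rot: [2.089, -2.328, 0.019]
force: [0.9, -0.2, -0.3]
grip_width: -0.002
t 24.45 pos [ 0.5826 -0.0988  0.2308] jawx [-0.108 -0.994  0.018] z [-0.002 -0.018 -1.   ] F [ 0.9 -0.2 -0.3] w -0.002 q [ 0.18  0.2  -0.15  0.02 -1.23  1.28]
[ 0.00388874 -0.01696761]
[0.13431556 0.54005713 0.69701103] 5566
```

View pics/s_side.png

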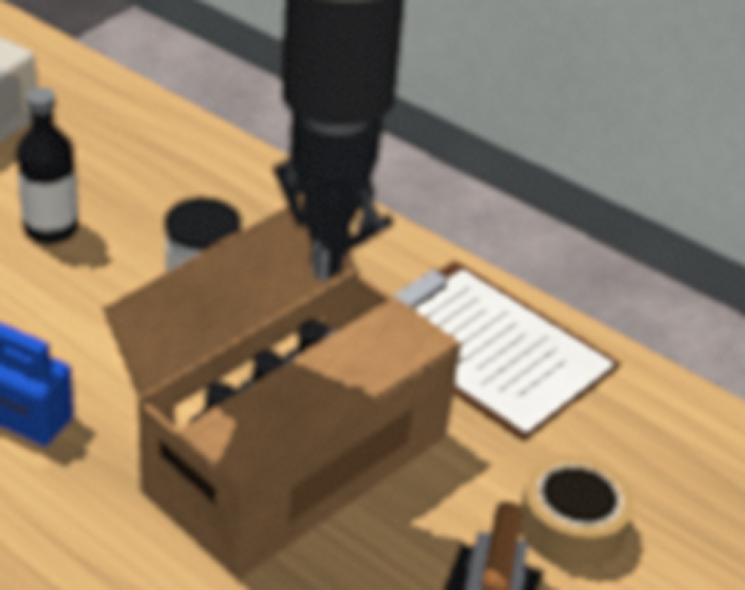

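```bash
python3 -m jog '[[0.3,3.5,0,0,0,0,1],[0.6,7,0,0,0,0,1],[0.9,10.5,0,0,0,0,1],[1.2,14,0,0,0,0,1],[1.4,17.2,0,0,0,0,1]]'
python3 -m jog '[[0,0,-2,0,0,0,1],[0,0,-4,0,0,0,1],[0,0,-6,0,0,0,1],[0,0,-8,0,0,0,1],[0,0,-8.2,0,0,0,1]]'
python3 -m jog '[[-0.1,-1,0,0,0,0,1],[-0.2,-2,0,0,0,0,1],[-0.3,-3,0,0,0,0,1],[-0.4,-4,0,0,0,0,1],[-0.5,-5,0,0,0,0,1]]'
python3 - <<'E'
from cart import *
st(); print(loc(env.state()["tool_pos"]))
E
python3 -m jog '[[-0.1,-1,0,0,0,0,1],[-0.2,-2,0,0,0,0,1],[-0.3,-3,0,0,0,0,1],[-0.4,-4,0,0,0,0,1],[-0.4,-4.5,0,0,0,0,1]]'
python3 - <<'E'
from cart import *
st(); print(loc(env.state()["tool_pos"]))
im,d,W=shot("side"); crop(im,240,480,100,290,"t_side.png")
E
```

```text
time: 24.92
tool_pos: [0.5991, 0.0743, 0.2363]
tcp_rot: [2.093, -2.332, 0.028]
force: [0.0, 1.4, -0.0]
grip_width: -0.002
time: 25.33
tool_pos: [0.5968, 0.0736, 0.1504]
tcp_rot: [2.088, -2.329, 0.024]
force: [-1.8, -0.2, -0.9]
grip_width: 0.004
time: 25.75
tool_pos: [0.5935, 0.0236, 0.1552]
tcp_rot: [2.093, -2.333, 0.027]
force: [-17.1, 14.2, 40.2]
grip_width: -0.002
t 25.75 pos [0.5935 0.0236 0.1552] jawx [-0.108 -0.994  0.017] z [ 0.006 -0.018 -1.   ] F [-17.1  14.2  40.2] w -0.002 q [ 0.38  0.26 -0.25  0.02 -1.06  1.07]
[0.00215095 0.10585235]
time: 26.17
tool_pos: [0.5893, -0.0231, 0.1558]
tcp_rot: [2.092, -2.335, 0.028]
force: [0.5, 1.4, -0.6]
grip_width: 0.001
t 26.17 pos [ 0.5893 -0.0231  0.1558] jawx [-0.11  -0.994  0.017] z [ 0.007 -0.018 -1.   ] F [ 0.5  1.4 -0.6] w 0.001 q [ 0.31  0.25 -0.26  0.02 -1.06  1.14]
[0.00276193 0.05903078]
```

View pics/t_side.png

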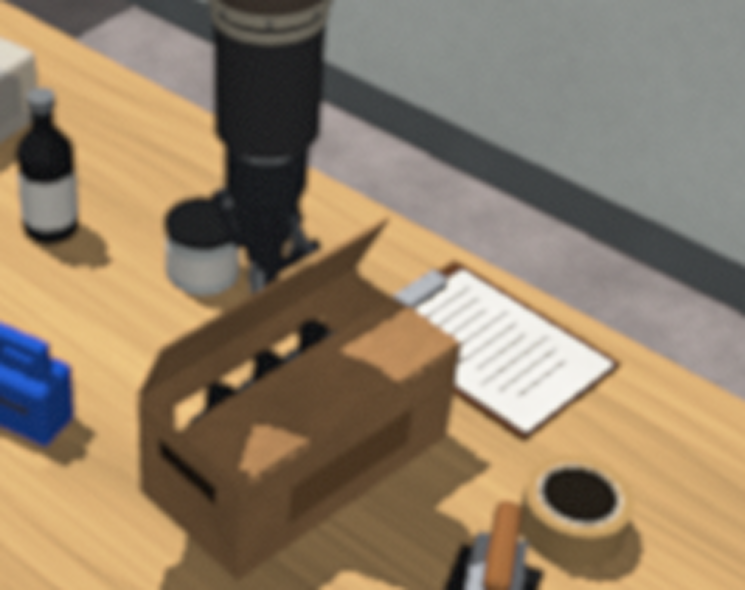

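```bash
python3 -m jog '[[-0.1,-1,-0.3,0,0,0,1],[-0.2,-2,-0.6,0,0,0,1],[-0.3,-3,-1.2,0,0,0,1],[-0.4,-4,-1.8,0,0,0,1],[-0.4,-5,-2.4,0,0,0,1]]'
python3 -m jog '[[0,-0.2,-0.4,0,0,0,1],[0,-0.4,-0.8,0,0,0,1],[0,-0.5,-1.1,0,0,0,1]]'
python3 - <<'E'
from cart import *
st(); print(loc(env.state()["tool_pos"]))
E
```

```text
time: 26.63
tool_pos: [0.5847, -0.0744, 0.1305]
tcp_rot: [2.09, -2.334, 0.027]
force: [-0.5, 1.1, 0.5]
grip_width: -0.001
time: 26.88
tool_pos: [0.5843, -0.08, 0.1186]
tcp_rot: [2.089, -2.334, 0.026]
force: [-0.3, -0.2, 0.3]
grip_width: -0.001
t 26.88 pos [ 0.5843 -0.08    0.1186] jawx [-0.11  -0.994  0.018] z [ 0.004 -0.018 -1.   ] F [-0.3 -0.2  0.3] w -0.001 q [ 0.21  0.28 -0.31  0.02 -0.98  1.24]
[0.00365451 0.00192176]
```

```bash
python3 -m jog '[[0,0,-0.3,0,0,0,1],[0,0,-0.6,0,0,0,1],[0,0,-0.9,0,0,0,1],[0,0,-0.9,0,0,0,1]]'
python3 -m jog '[[0,0,-0.1,0,0,0,1],[0,0,-0.2,0,0,0,1],[0,0,-0.25,0,0,0,1],[0,0,-0.3,0,0,0,1]]'
```

```text
time: 27.22
tool_pos: [0.5845, -0.0797, 0.1097]
tcp_rot: [2.09, -2.333, 0.026]
force: [-0.3, 0.1, -0.1]
grip_width: -0.001
time: 27.55
tool_pos: [0.5847, -0.0797, 0.1092]
tcp_rot: [2.092, -2.332, 0.029]
force: [-9.1, 2.8, 23.1]
grip_width: 0.002
```

```bash
python3 -m jog '[[0,0,1,0,0,0,1],[0,0,4,0,0,0,1],[0,0,7,0,0,0,1],[0,0,10,0,0,0,1],[0,0,13,0,0,0,1]]'
python3 -m jog '[[1,-3.5,0,0,0,0,-1],[1,-7,0,0,0,0,-1],[0,-11,0,0,0,0,-1],[-1,-15,0,0,0,0,-1],[-2,-18,0,0,0,0,-1]]'
python3 - <<'E'
from cart import *
st(); print(loc(env.state()["tool_pos"]))
im,d,W=shot("side"); crop(im,240,480,100,290,"u_side.png"); np.savez("s.npz",im=im,W=W)
im,d,W=shot("top"); crop(im,290,490,80,290,"u_top.png"); np.savez("t.npz",im=im,W=W)
im,d,W=shot("wrist"); cv2.imwrite("pics/u_wrist.png",im); np.savez("w.npz",im=im,W=W)
E
```

```text
time: 27.97
tool_pos: [0.5846, -0.0794, 0.2406]
tcp_rot: [2.092, -2.332, 0.029]
force: [0.4, -0.2, 0.1]
grip_width: -0.0
time: 28.38
tool_pos: [0.564, -0.2614, 0.2403]
tcp_rot: [2.092, -2.332, 0.029]
force: [-0.2, 0.3, 0.4]
grip_width: 0.708
t 28.38 pos [ 0.564  -0.2614  0.2403] jawx [-0.108 -0.994  0.019] z [ 0.006 -0.019 -1.   ] F [-0.2  0.3  0.4] w 0.708 q [-0.11  0.24 -0.07  0.02 -1.25  1.56]
[ 0.00212665 -0.18063825]
```

View pics/u_side.png

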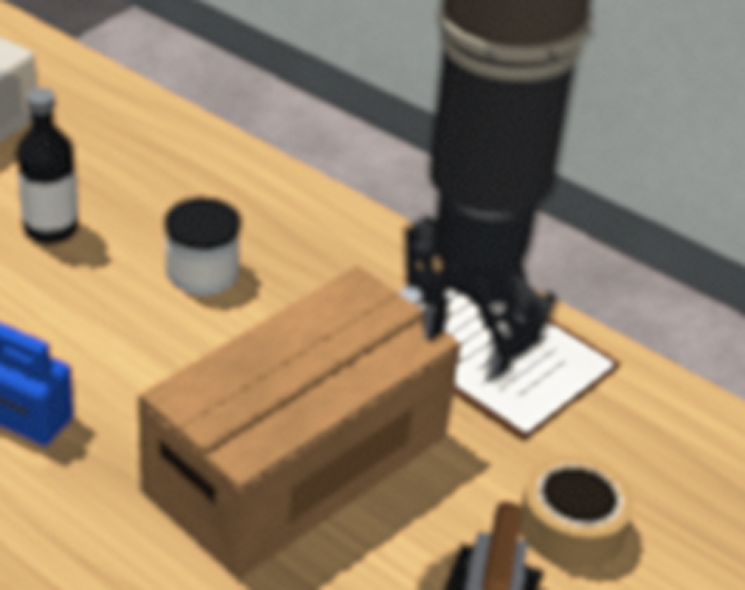

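View pics/u_top.png

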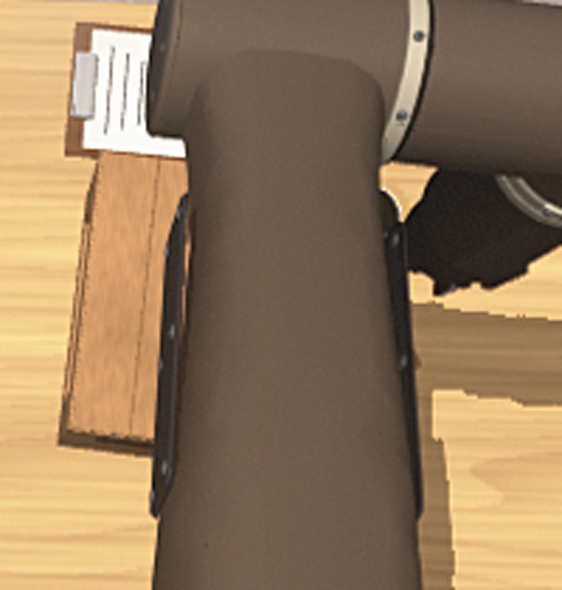

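View pics/u_wrist.png

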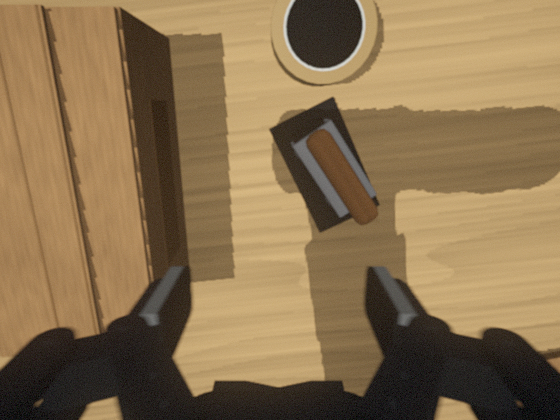

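```bash
cat > rol.py <<'E'
from cart import *
def rol(im,W,u0,u1,v0,v1):
    w=W[v0:v1,u0:u1].reshape(-1,3); I=im[v0:v1,u0:u1].reshape(-1,3).astype(int)
    b=w[(w[:,2]>.085)&(w[:,2]<.12)]; print("bar",cv2.minAreaRect((b[:,:2]*1000).astype(np.float32)),"ztop",np.percentile(b[:,2],90))
    m=w[(I.max(1)<45)&(w[:,2]<.02)]; print("mat",cv2.minAreaRect((m[:,:2]*1000).astype(np.float32)),np.median(m[:,2]))
E
python3 - <<'E'
from rol import *
a=np.load("w.npz"); rol(a["im"],a["W"],262,395,90,240)
a=np.load("top0.npz"); rol(a["im"],a["W"],390,445,175,235)
W=a["W"]
w=np.load("w.npz")["W"].reshape(-1,3); L=loc(w); s=(abs(L[:,0]-.03)<.06)&(L[:,1]>-.015)&(L[:,1]<.03); print("outer top z",np.percentile(w[s][:,2],[5,50,95]))
E
```

```text
bar ((563.6344604492188, -325.76690673828125), (97.97808837890625, 24.080238342285156), 27.863264083862305) ztop 0.10226098149700796
mat ((558.7853393554688, -326.1377258300781), (134.54051208496094, 70.46392822265625), 19.62554931640625) 0.003917135825981744
bar ((563.7049560546875, -325.6354675292969), (99.43246459960938, 23.88254165649414), 29.24568748474121) ztop 0.10347020537532872
mat ((559.1630859375, -321.9041748046875), (135.77633666992188, 77.68572235107422), 20.778663635253906) 0.003986838576413635
outer top z [0.13672432 0.13788811 0.13901653]
```

```bash
python3 -m jog '[[0,-2,-1,0,0,7,-1],[0,-4,-3,0,0,14,-1],[0,-6.4,-5,0,0,21,-1],[0,-6.4,-7,0,0,28,-1],[0,-6.4,-9,0,0,34.2,-1]]'
python3 -m jog '[[0,0,0,0,0,0,-1],[0,0,0,0,0,0,-1]]'
python3 - <<'E'
from rol import *
st(); im,d,W=shot("wrist"); cv2.imwrite("pics/v_wrist.png",im); np.savez("w.npz",im=im,W=W); st()
E
```

```text
time: 28.95
tool_pos: [0.564, -0.3252, 0.1491]
tcp_rot: [2.692, -1.613, 0.031]
force: [0.5, 0.4, 0.1]
grip_width: 0.999
time: 29.12
tool_pos: [0.5639, -0.3242, 0.1481]
tcp_rot: [2.69, -1.616, 0.027]
force: [0.3, -0.5, -0.2]
grip_width: 0.996
t 29.12 pos [ 0.5639 -0.3242  0.1481] jawx [ 0.47  -0.883  0.017] z [ 0.013 -0.012 -1.   ] F [ 0.3 -0.5 -0.2] w 0.996 q [-0.22  0.35 -0.14  0.01 -1.07  2.27]
t 29.17 pos [ 0.5647 -0.3246  0.1496] jawx [ 0.469 -0.883  0.019] z [ 0.015 -0.013 -1.   ] F [-0.3 -0.5  0.2] w 0.995 q [-0.22  0.34 -0.14  0.01 -1.07  2.27]
```

View pics/v_wrist.png

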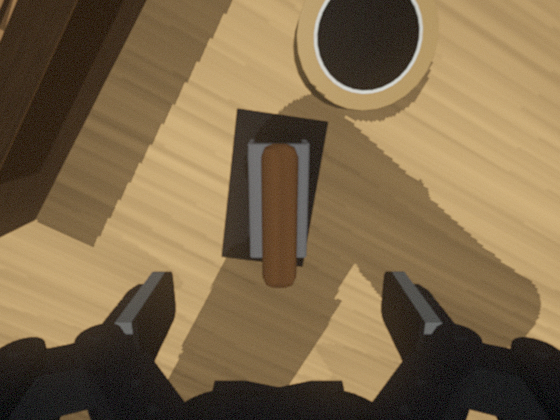

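Run:
```python
from rol import *
a=np.load("w.npz"); rol(a["im"],a["W"],215,335,100,292)
c=[(237,108),(327,121),(303,267),(223,256)]
Q=np.array([ray("wrist",p,.004)[:2] for p in c])*1000
print(np.round(Q,1),Q.mean(0)); 
for i in range(4): e=Q[(i+1)%4]-Q[i]; print(np.hypot(*e),np.degrees(np.arctan2(e[1],e[0])))
```

```text
bar ((563.6157836914062, -325.9847412109375), (97.70584106445312, 24.086437225341797), 27.873798370361328) ztop 0.10222040763606344
mat ((561.4278564453125, -334.0601501464844), (136.6490020751953, 56.24781036376953), 20.203147888183594) 0.0038905776643804895
[[ 610.6 -263.6]
 [ 637.6 -337.6]
 [ 505.9 -387.2]
 [ 480.3 -312.5]] [ 558.6089174 -325.2381786]
78.76436200873302 -69.96198032237973
140.71907716511924 -159.39774767007876
78.95211532920362 108.96133762136361
139.23397551498553 20.53674205841094
```

```bash
python3 -m jog '[[-0.1,-0.1,-3,0,0,0,-1],[-0.1,-0.1,-6,0,0,0,-1],[-0.1,-0.1,-9,0,0,0,-1],[-0.1,-0.1,-11,0,0,0,-1],[-0.1,-0.1,-11,0,0,0,-1]]'
python3 -m jog '[[0,0,0,0,0,0,1],[0,0,0,0,0,0,1],[0,0,0,0,0,0,1],[0,0,0,0,0,0,1],[0,0,0,0,0,0,1]]' 100
python3 - <<'E'
from rol import *
st()
E
```

```text
time: 29.58
tool_pos: [0.5623, -0.3242, 0.0368]
tcp_rot: [2.687, -1.619, 0.024]
force: [-1.2, 0.2, -0.4]
grip_width: 1.004
time: 30.0
tool_pos: [0.5633, -0.3245, 0.0384]
tcp_rot: [2.688, -1.62, 0.028]
force: [-0.3, -0.6, 0.7]
grip_width: 0.303
t 30.0 pos [ 0.5633 -0.3245  0.0384] jawx [ 0.467 -0.884  0.017] z [ 0.014 -0.012 -1.   ] F [-0.3 -0.6  0.7] w 0.303 q [-0.22  0.45 -0.26  0.01 -0.84  2.27]
```

```bash
python3 -m jog '[[0,0,0,0,0,0,1],[0,0,3,0,0,0,1],[0,0,7,0,0,0,1],[0,0,11,0,0,-4,1],[0,0,15,0,0,-10,1]]'
python3 -m jog '[[-1,3,2,0,0,-5,1],[-2,7,4,0,0,-10,1],[-3.5,11,4,0,0,-15,1],[-5,15,4,0,0,-20,1],[-6.5,19,4,0,0,-24,1]]'
python3 - <<'E'
from cart import *
st(); print(loc(env.state()["tool_pos"]))
E
```

```text
time: 30.42
tool_pos: [0.5622, -0.3241, 0.1893]
tcp_rot: [2.532, -1.851, 0.024]
force: [2.0, -0.8, -4.6]
grip_width: 0.267
time: 30.83
tool_pos: [0.498, -0.139, 0.2291]
tcp_rot: [2.083, -2.341, 0.021]
force: [1.4, 1.9, -4.2]
grip_width: 0.268
t 30.83 pos [ 0.498  -0.139   0.2291] jawx [-0.116 -0.993  0.015] z [ 0.003 -0.015 -1.   ] F [ 1.4  1.9 -4.2] w 0.268 q [ 0.12  0.08 -0.3   0.02 -1.19  1.33]
[-0.07614667 -0.06571929]
```

```bash
python3 -m jog '[[-0.5,2,0,0,0,0.8,1],[-1,4,0,0,0,0.8,1],[-1.7,6.3,-1,0,0,0.8,1],[-1.7,6.3,-2,0,0,0.8,1],[-1.7,6.3,-2.5,0,0,0.8,1]]'
python3 -m jog '[[0,0,0,0,0,0,1],[0,0,0,0,0,0,1]]'
python3 - <<'E'
from cart import *
st(); im,d,W=shot("wrist"); cv2.imwrite("pics/x_wrist.png",im); np.savez("w.npz",im=im,W=W); st(); print(loc(env.state()["tool_pos"]))
im,d,W=shot("side"); crop(im,240,480,100,290,"x_side.png")
E
```

```text
time: 31.25
tool_pos: [0.4796, -0.075, 0.2029]
tcp_rot: [2.101, -2.324, 0.018]
force: [0.4, -0.4, -4.9]
grip_width: 0.267
time: 31.42
tool_pos: [0.4791, -0.0755, 0.2024]
tcp_rot: [2.1, -2.323, 0.017]
force: [0.1, -0.1, -3.6]
grip_width: 0.272
t 31.42 pos [ 0.4791 -0.0755  0.2024] jawx [-0.101 -0.995  0.015] z [-0.    -0.015 -1.   ] F [ 0.1 -0.1 -3.6] w 0.272 q [ 0.26  0.04 -0.4   0.02 -1.13  1.2 ]
t 31.47 pos [ 0.4796 -0.0756  0.2029] jawx [-0.101 -0.995  0.015] z [ 0.001 -0.015 -1.   ] F [-0.2 -0.6 -4.2] w 0.265 q [ 0.26  0.04 -0.4   0.02 -1.13  1.2 ]
[-0.10094616 -0.00454738]
```

View pics/x_wrist.png

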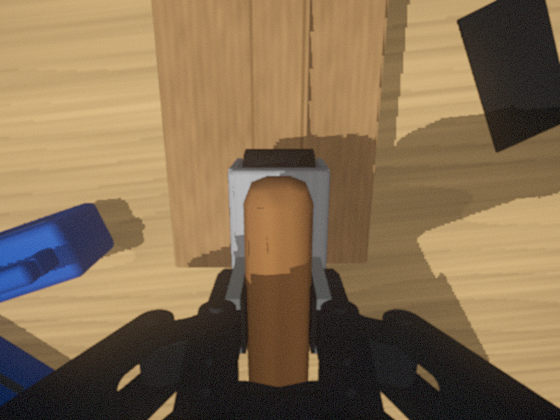

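View pics/x_side.png

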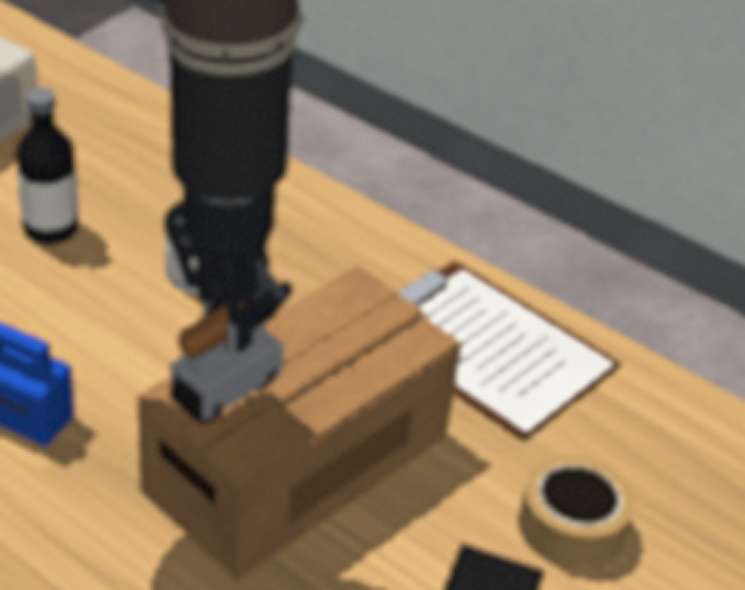

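Run:
```python
from cart import *
a=np.load("w.npz"); im=a["im"]; W=a["W"]; g=im.astype(float).mean(2)
crop(im,150,400,0,200,"y.png")
for v in (15,40,65,90,115):
    r=g[v-4:v+5].mean(0)
    dk=np.convolve(np.pad(r,6,'edge'),np.ones(13)/13,'valid')-r
    cols=[u for u in range(160,385) if dk[u]>5 and dk[u]==dk[u-3:u+4].max()]
    print(v,[(u,round(dk[u]),round(loc(ray("wrist",(u,v),.138))[1]*1000,1)) for u in cols])
# wheel/frame
for v in (155,160,175,190):
    row=loc(W[v]); z=W[v,:,2]; s=np.where((z>.17)&(z<.28))[0]; print(v,s.min(),s.max(),np.round(row[[s.min(),s.max()]]*1000,1),z[[s.min(),s.max()]], )
b=W[180:255,240:320].reshape(-1,3); b=b[b[:,2]>.255]; l=loc(b)*1000
for x in (-95,-85,-75,-65,-60): q=l[abs(l[:,0]-x)<3]; print(x,len(q),np.percentile(q[:,1],[1,99]) if len(q) else '')
```

```text
15 [(215, 5, np.float64(31.7)), (250, 16, np.float64(10.8)), (289, 5, np.float64(-12.5)), (304, 13, np.float64(-21.5)), (311, 33, np.float64(-25.7)), (322, 6, np.float64(-32.3)), (370, 5, np.float64(-61.1))]
40 [(250, 13, np.float64(11.1)), (303, 13, np.float64(-21.2)), (310, 29, np.float64(-25.5)), (383, 12, np.float64(-70.2))]
65 [(251, 14, np.float64(10.8)), (303, 13, np.float64(-21.5)), (310, 30, np.float64(-25.9))]
90 [(161, 16, np.float64(67.7)), (194, 6, np.float64(47.0)), (252, 12, np.float64(10.4)), (302, 15, np.float64(-21.2)), (309, 37, np.float64(-25.6)), (381, 9, np.float64(-71.4))]
115 [(163, 16, np.float64(67.9)), (173, 5, np.float64(61.5)), (235, 6, np.float64(21.7)), (252, 11, np.float64(10.7)), (302, 14, np.float64(-21.5)), (308, 33, np.float64(-25.4)), (377, 11, np.float64(-70.2))]
155 243 314 [[-53.   12.4]
 [-53.2 -23.2]] [0.19688573 0.19528054]
160 235 322 [[-56.9  17.4]
 [-56.9 -28.4]] [0.18784568 0.18794791]
175 228 329 [[-58.9  17.5]
 [-59.  -27.6]] [0.21790429 0.2176088 ]
190 228 328 [[-66.   17.9]
 [-65.6 -27.3]] [0.21694919 0.21857274]
-95 0 
-85 0 
-75 826 [-15.72097079   7.6736464 ]
-65 1223 [-15.76451422   7.73409192]
-60 1297 [-15.26679203   7.31057145]
```

View pics/y.png

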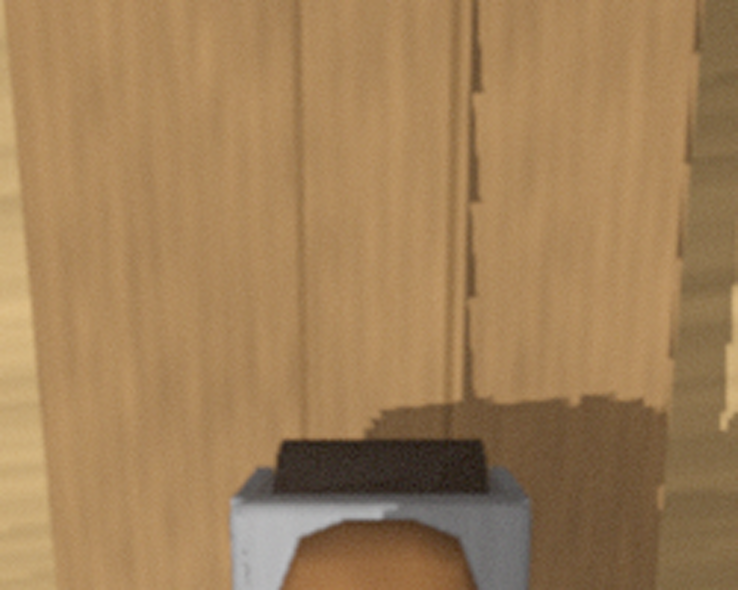

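```bash
python3 -m jog '[[-0.1,0,-0.5,0,0,0,1],[-0.3,0,-1.2,0,0,0,1],[-0.3,0,-2,0,0,0,1],[-0.3,0,-2.6,0,0,0,1],[-0.3,0,-2.6,0,0,0,1]]'
python3 -m jog '[[0,0,-0.1,0,0,0,1],[0,0,-0.2,0,0,0,1],[0,0,-0.2,0,0,0,1]]'
python3 - <<'E'
from cart import *
st(); print(loc(env.state()["tool_pos"]))
E
```

```text
time: 31.93
tool_pos: [0.4757, -0.0759, 0.1752]
tcp_rot: [2.098, -2.324, 0.016]
force: [-0.1, -0.3, -5.9]
grip_width: 0.265
time: 32.18
tool_pos: [0.4757, -0.0759, 0.1731]
tcp_rot: [2.098, -2.323, 0.016]
force: [-0.0, -0.3, -4.9]
grip_width: 0.266
t 32.18 pos [ 0.4757 -0.0759  0.1731] jawx [-0.102 -0.995  0.015] z [-0.002 -0.015 -1.   ] F [-0.  -0.3 -4.9] w 0.266 q [ 0.26  0.06 -0.45  0.02 -1.06  1.2 ]
[-0.10481396 -0.00520066]
```

```bash
python3 -m jog '[[0,0,-0.1,0,0,0,1],[0,0,-0.1,0,0,0,1]]'
python3 -m jog '[[0,0,-0.1,0,0,0,1],[0,0,-0.1,0,0,0,1]]'
python3 -m jog '[[0,0,-0.1,0,0,0,1],[0,0,-0.1,0,0,0,1]]'
```

```text
time: 32.35
tool_pos: [0.4763, -0.0759, 0.1727]
tcp_rot: [2.099, -2.324, 0.017]
force: [-1.4, -0.5, -2.3]
grip_width: 0.269
time: 32.52
tool_pos: [0.477, -0.076, 0.1725]
tcp_rot: [2.1, -2.324, 0.019]
force: [-0.8, -0.8, 0.9]
grip_width: 0.268
time: 32.68
tool_pos: [0.4777, -0.0761, 0.1723]
tcp_rot: [2.101, -2.325, 0.021]
force: [-1.1, -1.2, 5.6]
grip_width: 0.267
```

```bash
python3 -m jog '[[0.2,-0.02,-0.03,0,0,0,1],[0.4,-0.04,-0.03,0,0,0,1],[0.65,-0.06,-0.03,0,0,0,1]]'
python3 - <<'E'
from cart import *
st(); print(loc(env.state()["tool_pos"]))
E
```

```text
time: 32.93
tool_pos: [0.4846, -0.0768, 0.1723]
tcp_rot: [2.101, -2.325, 0.022]
force: [-1.7, -1.6, 5.0]
grip_width: 0.267
t 32.93 pos [ 0.4846 -0.0768  0.1723] jawx [-0.101 -0.995  0.015] z [ 0.004 -0.016 -1.   ] F [-1.7 -1.6  5. ] w 0.267 q [ 0.26  0.07 -0.44  0.02 -1.06  1.2 ]
[-0.09589995 -0.00515835]
```

```bash
python3 -m jog '[[0.25,-0.03,-0.03,0,0,0,1],[0.5,-0.05,-0.03,0,0,0,1],[0.75,-0.08,-0.03,0,0,0,1],[1,-0.1,-0.03,0,0,0,1],[1.25,-0.13,-0.03,0,0,0,1]]'
python3 - <<'E'
from cart import *
st(); print(loc(env.state()["tool_pos"]))
E
```

```text
time: 33.35
tool_pos: [0.4978, -0.0781, 0.1723]
tcp_rot: [2.102, -2.325, 0.023]
force: [-0.7, 0.2, 5.7]
grip_width: 0.261
t 33.35 pos [ 0.4978 -0.0781  0.1723] jawx [-0.101 -0.995  0.015] z [ 0.004 -0.016 -1.   ] F [-0.7  0.2  5.7] w 0.261 q [ 0.25  0.09 -0.42  0.02 -1.06  1.21]
[-0.08259542 -0.00514887]
```

```bash
python3 -m jog '[[0.24,-0.03,-0.03,0,0,0,1],[0.48,-0.05,-0.03,0,0,0,1],[0.72,-0.08,-0.03,0,0,0,1],[0.96,-0.1,-0.03,0,0,0,1],[1.2,-0.13,-0.03,0,0,0,1]]'
python3 -m jog '[[0.24,-0.03,-0.03,0,0,0,1],[0.48,-0.05,-0.03,0,0,0,1],[0.72,-0.08,-0.03,0,0,0,1],[0.96,-0.1,-0.03,0,0,0,1],[1.2,-0.13,-0.03,0,0,0,1]]'
python3 - <<'E'
from cart import *
st(); print(loc(env.state()["tool_pos"]))
E
```

```text
time: 33.77
tool_pos: [0.5105, -0.0794, 0.1723]
tcp_rot: [2.102, -2.325, 0.024]
force: [-1.7, -0.4, 6.8]
grip_width: 0.264
time: 34.18
tool_pos: [0.5233, -0.0807, 0.1723]
tcp_rot: [2.103, -2.325, 0.024]
force: [-1.9, 1.3, 5.6]
grip_width: 0.265
t 34.18 pos [ 0.5233 -0.0807  0.1723] jawx [-0.1   -0.995  0.015] z [ 0.006 -0.016 -1.   ] F [-1.9  1.3  5.6] w 0.265 q [ 0.23  0.14 -0.37  0.02 -1.07  1.23]
[-0.05700371 -0.00508816]
```

```bash
python3 -m jog '[[0.24,-0.03,-0.03,0,0.2,0,1],[0.48,-0.05,-0.03,0,0.2,0,1],[0.72,-0.08,-0.03,0,0.2,0,1],[0.96,-0.1,-0.03,0,0.2,0,1],[1.2,-0.13,-0.03,0,0.2,0,1]]'
python3 -m jog '[[0.24,-0.03,-0.03,0,0.1,0,1],[0.48,-0.05,-0.03,0,0.1,0,1],[0.72,-0.08,-0.03,0,0.1,0,1],[0.96,-0.1,-0.03,0,0.1,0,1],[1.2,-0.13,-0.03,0,0.1,0,1]]'
python3 - <<'E'
from cart import *
st(); print(loc(env.state()["tool_pos"]))
E
```

```text
time: 34.6
tool_pos: [0.5361, -0.082, 0.1724]
tcp_rot: [2.102, -2.324, 0.022]
force: [-0.7, 1.0, 6.5]
grip_width: 0.264
time: 35.02
tool_pos: [0.5489, -0.0833, 0.1724]
tcp_rot: [2.101, -2.323, 0.021]
force: [-0.8, -0.3, 5.3]
grip_width: 0.263
t 35.02 pos [ 0.5489 -0.0833  0.1724] jawx [-0.1   -0.995  0.016] z [ 0.002 -0.016 -1.   ] F [-0.8 -0.3  5.3] w 0.263 q [ 0.21  0.18 -0.31  0.02 -1.08  1.25]
[-0.03123682 -0.0050034 ]
```

```bash
python3 -m jog '[[0.24,-0.03,-0.03,0,0.1,0,1],[0.48,-0.05,-0.03,0,0.1,0,1],[0.72,-0.08,-0.03,0,0.1,0,1],[0.96,-0.1,-0.03,0,0.1,0,1],[1.2,-0.13,-0.03,0,0.1,0,1]]'
python3 -m jog '[[0.24,-0.03,-0.04,0,0.1,0,1],[0.48,-0.06,-0.04,0,0.1,0,1],[0.72,-0.09,-0.04,0,0.1,0,1],[0.96,-0.12,-0.04,0,0.1,0,1],[1.2,-0.15,-0.04,0,0.1,0,1]]'
python3 -m jog '[[0.24,-0.03,-0.04,0,0.1,0,1],[0.48,-0.06,-0.04,0,0.1,0,1],[0.72,-0.09,-0.04,0,0.1,0,1],[0.96,-0.12,-0.04,0,0.1,0,1],[1.2,-0.15,-0.04,0,0.1,0,1]]'
python3 - <<'E'
from cart import *
st(); print(loc(env.state()["tool_pos"]))
E
```

```text
time: 35.43
tool_pos: [0.5617, -0.0845, 0.1724]
tcp_rot: [2.101, -2.322, 0.02]
force: [-2.2, -0.1, 5.3]
grip_width: 0.266
time: 35.85
tool_pos: [0.5747, -0.0859, 0.1724]
tcp_rot: [2.101, -2.322, 0.019]
force: [-1.3, 1.5, 5.1]
grip_width: 0.268
time: 36.27
tool_pos: [0.5876, -0.0872, 0.1724]
tcp_rot: [2.101, -2.322, 0.018]
force: [-0.7, 0.6, 6.5]
grip_width: 0.269
t 36.27 pos [ 0.5876 -0.0872  0.1724] jawx [-0.099 -0.995  0.015] z [ 0.    -0.015 -1.   ] F [-0.7  0.6  6.5] w 0.269 q [ 0.19  0.25 -0.23  0.02 -1.1   1.27]
[ 0.00768017 -0.00495484]
```

```bash
python3 -m jog '[[0.24,-0.03,-0.04,0,0.05,0,1],[0.48,-0.06,-0.04,0,0.05,0,1],[0.72,-0.09,-0.04,0,0.05,0,1],[0.96,-0.12,-0.04,0,0.05,0,1],[1.2,-0.15,-0.04,0,0.05,0,1]]'
python3 -m jog '[[0.24,-0.03,-0.04,0,0.05,0,1],[0.48,-0.06,-0.04,0,0.05,0,1],[0.72,-0.09,-0.04,0,0.05,0,1],[0.96,-0.12,-0.04,0,0.05,0,1],[1.2,-0.15,-0.04,0,0.05,0,1]]'
python3 -m jog '[[0.24,-0.03,-0.04,0,0.05,0,1],[0.48,-0.06,-0.04,0,0.05,0,1],[0.72,-0.09,-0.04,0,0.05,0,1],[0.96,-0.12,-0.04,0,0.05,0,1],[1.2,-0.15,-0.04,0,0.05,0,1]]'
python3 - <<'E'
from cart import *
st(); print(loc(env.state()["tool_pos"]))
E
```

```text
time: 36.68
tool_pos: [0.6006, -0.0885, 0.1724]
tcp_rot: [2.102, -2.322, 0.018]
force: [-1.5, 0.6, 5.3]
grip_width: 0.268
time: 37.1
tool_pos: [0.6136, -0.0898, 0.1723]
tcp_rot: [2.103, -2.322, 0.018]
force: [-2.0, 1.7, 5.3]
grip_width: 0.268
time: 37.52
tool_pos: [0.6265, -0.0912, 0.1724]
tcp_rot: [2.103, -2.322, 0.018]
force: [-1.0, 0.9, 6.0]
grip_width: 0.262
t 37.52 pos [ 0.6265 -0.0912  0.1724] jawx [-0.099 -0.995  0.014] z [ 0.001 -0.015 -1.   ] F [-1.   0.9  6. ] w 0.262 q [ 0.17  0.31 -0.14  0.02 -1.12  1.29]
[ 0.0467495  -0.00487532]
```

```bash
python3 -m jog '[[0.24,-0.03,-0.04,0,0.05,0,1],[0.48,-0.06,-0.04,0,0.05,0,1],[0.72,-0.09,-0.04,0,0.05,0,1],[0.96,-0.12,-0.04,0,0.05,0,1],[1.2,-0.15,-0.04,0,0.05,0,1]]'
python3 -m jog '[[0.24,-0.03,-0.04,0,0.05,0,1],[0.48,-0.06,-0.04,0,0.05,0,1],[0.72,-0.09,-0.04,0,0.05,0,1],[0.96,-0.12,-0.04,0,0.05,0,1],[1.2,-0.15,-0.04,0,0.05,0,1]]'
python3 -m jog '[[0.24,-0.03,-0.04,0,0.05,0,1],[0.48,-0.06,-0.04,0,0.05,0,1],[0.72,-0.09,-0.04,0,0.05,0,1],[0.96,-0.12,-0.04,0,0.05,0,1],[1.2,-0.15,-0.04,0,0.05,0,1]]'
python3 - <<'E'
from cart import *
st(); print(loc(env.state()["tool_pos"]))
E
```

```text
time: 37.93
tool_pos: [0.6394, -0.0924, 0.1723]
tcp_rot: [2.104, -2.322, 0.019]
force: [-1.9, 0.7, 6.0]
grip_width: 0.266
time: 38.35
tool_pos: [0.6523, -0.0938, 0.1723]
tcp_rot: [2.104, -2.322, 0.019]
force: [-0.7, 1.2, 5.0]
grip_width: 0.271
time: 38.77
tool_pos: [0.6652, -0.095, 0.1723]
tcp_rot: [2.105, -2.322, 0.019]
force: [-2.1, 0.8, 6.5]
grip_width: 0.269
t 38.77 pos [ 0.6652 -0.095   0.1723] jawx [-0.098 -0.995  0.014] z [ 0.002 -0.014 -1.   ] F [-2.1  0.8  6.5] w 0.269 q [ 0.16  0.37 -0.05  0.02 -1.15  1.31]
[ 0.08568241 -0.00475729]
```

```bash
python3 -m jog '[[0.24,-0.03,-0.04,0,0.05,0,1],[0.48,-0.06,-0.04,0,0.05,0,1],[0.72,-0.09,-0.04,0,0.05,0,1],[0.96,-0.12,-0.04,0,0.05,0,1],[1.2,-0.15,-0.04,0,0.05,0,1]]'
python3 -m jog '[[0.24,-0.03,-0.04,0,0.05,0,1],[0.45,-0.06,-0.04,0,0.05,0,1]]'
python3 -m jog '[[0,0,0.3,0,0,0,1],[0,0,1,0,0,0,1],[0,0,2,0,0,0,1],[0,0,4,0,0,0,1],[0,0,6,0,0,0,1]]'
python3 - <<'E'
from cart import *
st(); print(loc(env.state()["tool_pos"]))
E
```

```text
time: 39.18
tool_pos: [0.6781, -0.0963, 0.1722]
tcp_rot: [2.105, -2.322, 0.019]
force: [-1.6, 1.1, 5.9]
grip_width: 0.267
time: 39.35
tool_pos: [0.6836, -0.0969, 0.1722]
tcp_rot: [2.106, -2.322, 0.019]
force: [-1.1, 0.7, 6.7]
grip_width: 0.269
time: 39.77
tool_pos: [0.6828, -0.0968, 0.2319]
tcp_rot: [2.104, -2.32, 0.016]
force: [0.1, -0.0, -3.7]
grip_width: 0.267
t 39.77 pos [ 0.6828 -0.0968  0.2319] jawx [-0.097 -0.995  0.014] z [-0.    -0.014 -1.   ] F [ 0.1 -0.  -3.7] w 0.267 q [ 0.15  0.37  0.08  0.01 -1.29  1.32]
[ 0.1033452  -0.00472461]
```

```bash
python3 -m jog '[[-2,-3.5,0,0,0,5,1],[-4,-7,0,0,0,10,1],[-6,-10.5,0,0,0,15,1],[-8,-14,0,0,0,20,1],[-10,-18,0,0,0,26,1]]'
python3 -m jog '[[-1.2,-2.4,-1,0,0,0,1],[-2.4,-4.7,-3,0,0,0,1],[-2.4,-4.7,-6,0,0,0,1],[-2.4,-4.7,-9,0,0,0,1],[-2.4,-4.7,-12,0,0,0,1]]'
python3 -m jog '[[0,0,0,0,0,0,1],[0,0,0,0,0,0,1]]'
python3 - <<'E'
from cart import *
st(); im,d,W=shot("wrist"); cv2.imwrite("pics/z_wrist.png",im); np.savez("w.npz",im=im,W=W); st()
E
```

```text
time: 40.18
tool_pos: [0.5827, -0.2748, 0.2323]
tcp_rot: [2.579, -1.783, 0.018]
force: [1.1, -0.8, -4.4]
grip_width: 0.267
time: 40.6
tool_pos: [0.5582, -0.3226, 0.1118]
tcp_rot: [2.578, -1.785, 0.019]
force: [0.3, 0.3, -5.0]
grip_width: 0.265
time: 40.77
tool_pos: [0.5569, -0.3225, 0.1107]
tcp_rot: [2.576, -1.785, 0.013]
force: [-0.2, 0.2, -3.9]
grip_width: 0.27
t 40.77 pos [ 0.5569 -0.3225  0.1107] jawx [ 0.352 -0.936  0.011] z [ 0.003 -0.011 -1.   ] F [-0.2  0.2 -3.9] w 0.27 q [-0.22  0.37 -0.19  0.01 -1.    2.14]
t 40.82 pos [ 0.5586 -0.323   0.1128] jawx [ 0.352 -0.936  0.014] z [ 0.006 -0.012 -1.   ] F [ 0.3 -0.  -3.2] w 0.266 q [-0.22  0.37 -0.19  0.01 -1.    2.14]
```

View pics/z_wrist.png

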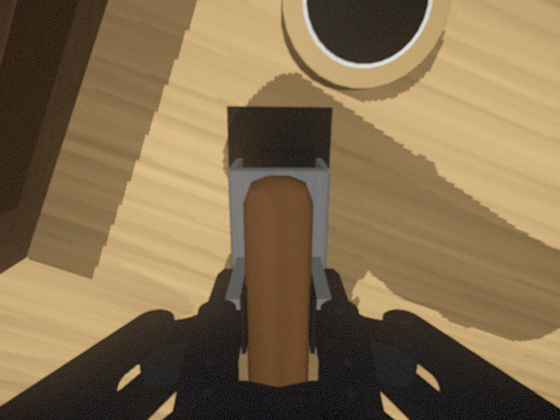

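```bash
python3 -m jog '[[0.1,-0.1,-2,0,0,0,1],[0.1,-0.1,-4,0,0,0,1],[0.1,-0.1,-5.5,0,0,0,1],[0.1,-0.1,-6.5,0,0,0,1],[0.1,-0.1,-6.7,0,0,0,1]]'
python3 -m jog '[[0.1,0,-0.2,0,0,0,1],[0.1,0,-0.4,0,0,0,1],[0.1,0,-0.4,0,0,0,1]]'
python3 - <<'E'
from cart import *
st()
E
```

```text
time: 41.23
tool_pos: [0.5601, -0.3239, 0.0461]
tcp_rot: [2.578, -1.784, 0.02]
force: [-0.6, 1.3, -5.4]
grip_width: 0.264
time: 41.48
tool_pos: [0.562, -0.3241, 0.0433]
tcp_rot: [2.579, -1.784, 0.023]
force: [-0.9, -0.3, -3.8]
grip_width: 0.27
t 41.48 pos [ 0.562  -0.3241  0.0433] jawx [ 0.353 -0.936  0.015] z [ 0.008 -0.013 -1.   ] F [-0.9 -0.3 -3.8] w 0.27 q [-0.22  0.44 -0.26  0.01 -0.86  2.14]
```

```bash
python3 -m jog '[[-0.2,0,-0.2,0,0,0,1],[-0.3,0,-0.4,0,0,0,1],[-0.3,0,-0.4,0,0,0,1]]'
python3 -m jog '[[0,0,-0.1,0,0,0,1],[0,0,-0.15,0,0,0,1]]'
python3 - <<'E'
from cart import *
st()
E
```

```text
time: 41.73
tool_pos: [0.5587, -0.3241, 0.0393]
tcp_rot: [2.579, -1.784, 0.022]
force: [-0.4, 0.0, -5.2]
grip_width: 0.268
time: 41.9
tool_pos: [0.5589, -0.3243, 0.0385]
tcp_rot: [2.579, -1.783, 0.024]
force: [-2.4, 0.1, 4.5]
grip_width: 0.269
t 41.9 pos [ 0.5589 -0.3243  0.0385] jawx [ 0.353 -0.936  0.016] z [ 0.009 -0.013 -1.   ] F [-2.4  0.1  4.5] w 0.269 q [-0.22  0.44 -0.27  0.02 -0.84  2.14]
```

Contact on the mat; relax slightly, open, rise straight.

```bash
python3 -m jog '[[0,0,0.05,0,0,0,1],[0,0,0.05,0,0,0,0.5],[0,0,0.05,0,0,0,0],[0,0,0.05,0,0,0,-0.5],[0,0,0.05,0,0,0,-0.5]]'
python3 -m jog '[[0,0,0,0,0,0,-0.5],[0,0,0.5,0,0,0,-0.5],[0,0,2,0,0,0,-0.5],[0,0,5,0,0,0,-0.5],[0,0,8,0,0,0,-0.5]]'
python3 -m jog '[[0,0,3,0,0,0,-0.5],[0,0,6,0,0,0,-0.5],[0,0,9,0,0,0,-0.5],[0,0,12,0,0,0,-0.5],[0,0,14,0,0,0,-0.5]]'
python3 -m jog '[[-2,2,0,0,0,0,-0.5],[-5,4,0,0,0,0,-0.5],[-8,6,0,0,0,0,-0.5],[-11,9,0,0,0,0,-0.5],[-11,12,0,0,0,0,-0.5]]'
python3 - <<'E'
from cart import *
st(); 
for n in ("wrist","side","top"):
    im,d,W=shot(n); cv2.imwrite(f"pics/zz_{n}.png",im); np.savez(f"zz_{n}.npz",im=im,W=W)
im=cv2.imread("pics/zz_side.png"); crop(im,240,480,130,330,"zz_sidec.png")
E
```

```text
time: 42.32
tool_pos: [0.5595, -0.3245, 0.0395]
tcp_rot: [2.579, -1.783, 0.025]
force: [0.2, 0.2, 0.2]
grip_width: 0.689
time: 42.73
tool_pos: [0.5587, -0.3244, 0.1199]
tcp_rot: [2.579, -1.783, 0.022]
force: [1.5, -0.6, 0.2]
grip_width: 0.748
time: 43.15
tool_pos: [0.5593, -0.3249, 0.2641]
tcp_rot: [2.579, -1.783, 0.028]
force: [0.9, 0.0, 0.6]
grip_width: 0.746
time: 43.57
tool_pos: [0.4449, -0.2046, 0.2651]
tcp_rot: [2.578, -1.786, 0.029]
force: [0.2, 0.4, -0.8]
grip_width: 0.75
t 43.57 pos [ 0.4449 -0.2046  0.2651] jawx [ 0.351 -0.936  0.018] z [ 0.013 -0.015 -1.   ] F [ 0.2  0.4 -0.8] w 0.75 q [-0.02 -0.   -0.3   0.02 -1.26  1.94]
```

View pics/zz_wrist.png

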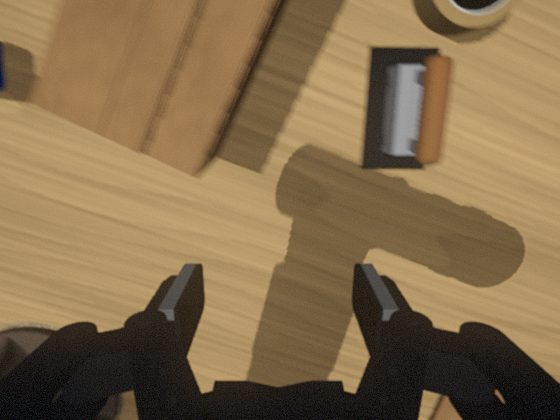

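View pics/zz_sidec.png

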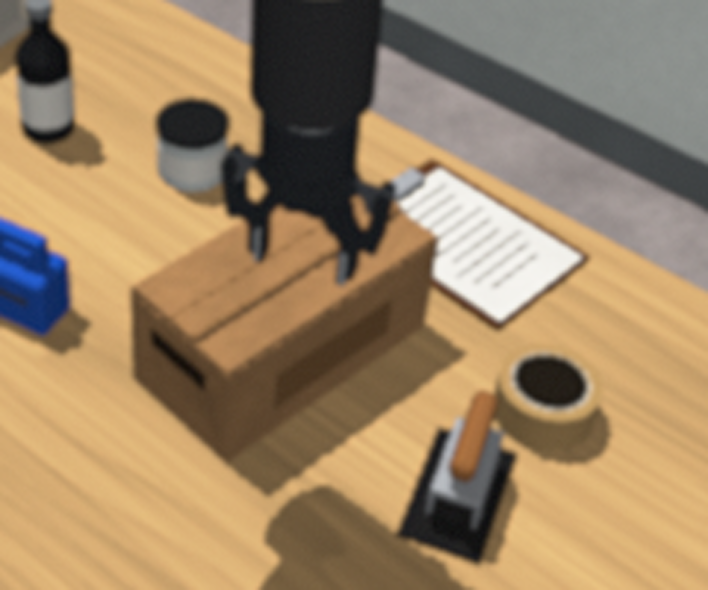

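View pics/zz_top.png

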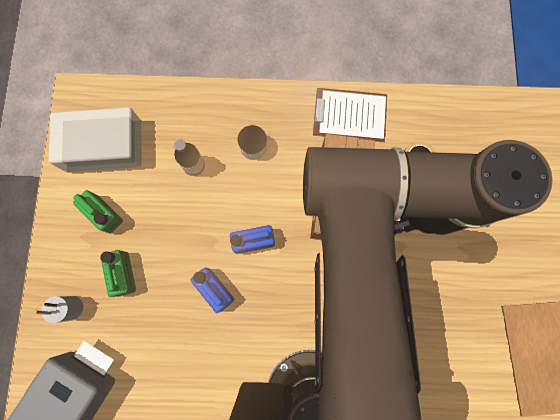

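Run:
```python
from rol import *
a=np.load("zz_wrist.npz"); rol(a["im"],a["W"],360,455,45,172)
w=np.load("zz_side.npz")["W"].reshape(-1,3); L=loc(w)
for y in (-50,-35,-10,0,20,40,60):
    s=(abs(L[:,0]+.09)<.04)&(abs(L[:,1]-y/1000)<.005)&(w[:,2]>.1)&(w[:,2]<.2); print(y,s.sum(),np.percentile(w[s][:,2],[5,50,95]) if s.sum() else '')
```

```text
bar ((557.7841796875, -324.5105285644531), (98.88278198242188, 23.10477066040039), 21.325220108032227) ztop 0.10225808877679393
mat ((558.4964599609375, -319.71807861328125), (131.9636688232422, 71.02615356445312), 20.778806686401367) 0.003919230057472056
-50 75 [0.13232528 0.13459266 0.13833892]
-35 72 [0.13120024 0.13451656 0.13846842]
-10 71 [0.13831536 0.14112382 0.14404187]
0 67 [0.13731653 0.14077002 0.14442042]
20 69 [0.13705671 0.14088284 0.1437929 ]
40 65 [0.13767267 0.14060676 0.14337456]
60 66 [0.13798836 0.14064488 0.14400065]
```

Flaps are flat (134.5 mm and 140.8 mm in the side view, which reads about 2.7 mm high), and the roller stands on the mat. I'm handing the job in.

Run:
```python
from h import *
print(order.close_job()); st()
```

```text
the job is handed in; nothing more can be done
None
the job is handed in; nothing more can be done
```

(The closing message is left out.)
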